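# Fit the return springs and the guard plate

### The job

Fit every loose tension spring to the steel frame: drop its hook into a hole of the drilled bar, then stretch it and put its eye down over the post straight opposite, one spring to each hole and post, in whichever place you like. After that take the aluminium guard plate out of its grooved wooden rest (it is too long to grip by its ends, so slide it along until it overhangs an end of the rest) and lay it flat across the tops of the frame's two uprights, centred and square to the frame. There may be two springs or three; leave the other things on the bench where they are.

Things in the scene. Friction and masses are not known exactly. Their poses are not given: they have to be found in the camera images.
- frame: grey steel frame fixed to the bench, base plate 260 (x) x 200 (y) x 6 mm. Origin: centre of the underside; x from the drilled bar to the posts, z up. Drilled bar: 30 x 190 x 8 mm along y at x = -105, top at z = 38, legs at y = +-88. Posts at x = 105. Uprights at x = 0, y = +80 and -80: each 30 (x) x 12 (y) mm, flat top at z = 72
- hole_0 (a point): centre of the upper mouth of the 15 mm through hole at y = +60 of the frame's drilled bar, z = 38 (axes as the frame's). From hole to opposite post is 210 mm, so a fitted spring is stretched about 30 mm (about 9 N)
- hole_1 (a point): the same for the middle hole, y = 0
- hole_2 (a point): the same for the hole at y = -60
- post_0 (a point): axis of the post opposite hole_0 (y = +60), at its shoulder (z = 32): a 22 mm column with a flat shoulder, on which the eye plate's underside comes to rest, and above it a 12 mm pin, 10.5 mm high, with a tapered tip
- post_1 (a point): the same on the middle post, opposite hole_1 (y = 0)
- post_2 (a point): the same on the post opposite hole_2 (y = -60)
- seat (a point): middle between the two uprights at the height of their tops; the centre of the guard's underside belongs here, with the guard's length along the frame's y
- spring_a: tension spring on the bench, 193 mm long, 150 g (may vary), hook uppermost. Two dark end blocks, each 34 (x) x 24 (y) x 20 high, joined by a 20 mm thick coil. Origin: centre of the underside, midway between the blocks while unstretched; x from hook to eye, z up. HOOK block (fixed to this body) x -64 to -30, EYE block x 30 to 64 plus the stretch; both z 0 to 20; one spring may be absent
- spring_a_hook (a point): on spring_a: axis of the downward hook end (x = -87), at the underside of its horizontal bar (z = 26), which rests on the drilled bar when hooked. The hook is 8 mm round bar: up from the hook block at x = -55, back along z = 26 to 34, down at x = -87 to a round tip 22 mm below this point
- spring_a_eye (a point): on spring_a: centre of the round 22 mm eye, at the underside of the 6 mm eye plate that lies on the eye block (x = 84 plus the stretch, z = 20). The plate is 36 mm square round the eye. The eye block slides out along +x only, 0 to 70 mm: about 2 N to start plus 2.2 N per 10 mm, strongly damped (pull at 50 mm/s or less; let go, it returns in about 0.3 s)
- spring_b: tension spring on the bench, 193 mm long, 150 g (may vary), hook uppermost. Two dark end blocks, each 34 (x) x 24 (y) x 20 high, joined by a 20 mm thick coil. Origin: centre of the underside, midway between the blocks while unstretched; x from hook to eye, z up. HOOK block (fixed to this body) x -64 to -30, EYE block x 30 to 64 plus the stretch; both z 0 to 20; one spring may be absent
- spring_b_hook (a point): on spring_b: axis of the downward hook end (x = -87), at the underside of its horizontal bar (z = 26), which rests on the drilled bar when hooked. The hook is 8 mm round bar: up from the hook block at x = -55, back along z = 26 to 34, down at x = -87 to a round tip 22 mm below this point
- spring_b_eye (a point): on spring_b: centre of the round 22 mm eye, at the underside of the 6 mm eye plate that lies on the eye block (x = 84 plus the stretch, z = 20). The plate is 36 mm square round the eye. The eye block slides out along +x only, 0 to 70 mm: about 2 N to start plus 2.2 N per 10 mm, strongly damped (pull at 50 mm/s or less; let go, it returns in about 0.3 s)
- spring_c: tension spring on the bench, 193 mm long, 150 g (may vary), hook uppermost. Two dark end blocks, each 34 (x) x 24 (y) x 20 high, joined by a 20 mm thick coil. Origin: centre of the underside, midway between the blocks while unstretched; x from hook to eye, z up. HOOK block (fixed to this body) x -64 to -30, EYE block x 30 to 64 plus the stretch; both z 0 to 20; one spring may be absent
- spring_c_hook (a point): on spring_c: axis of the downward hook end (x = -87), at the underside of its horizontal bar (z = 26), which rests on the drilled bar when hooked. The hook is 8 mm round bar: up from the hook block at x = -55, back along z = 26 to 34, down at x = -87 to a round tip 22 mm below this point
- spring_c_eye (a point): on spring_c: centre of the round 22 mm eye, at the underside of the 6 mm eye plate that lies on the eye block (x = 84 plus the stretch, z = 20). The plate is 36 mm square round the eye. The eye block slides out along +x only, 0 to 70 mm: about 2 N to start plus 2.2 N per 10 mm, strongly damped (pull at 50 mm/s or less; let go, it returns in about 0.3 s)
- rest: varnished wooden block fixed to the bench, 200 (x) x 92 (y) mm. Origin: centre of the underside; z up. A groove 64 mm wide runs along its x, open at both ends; groove floor at z = 40, side cheeks 14 mm wide up to z = 48, level with the guard's top
- guard: plain aluminium guard plate 190 (x) x 60 (y) x 8 mm, 150 g (may vary). Origin: centre of the underside. It starts lying in the groove, ends roughly level with the ends of the rest, its x along the groove; its sides cannot be gripped there. The rest's end is free below, so an end that overhangs can be gripped across the 60 mm. It tips off when pushed more than about 95 mm out
- battery: black battery pack 67 x 116 x 52 mm, bystander; origin: centre of the underside
- tape_roll: roll of masking tape, 72 mm across, 24 mm high, bystander; origin: centre of the underside
- block: pine offcut 45 x 120 x 45 mm, bystander; origin: centre of the underside

How it is judged:
On the way, in this order (a step that is already met when the one before it is completed fails the run):
1. every spring present has its hook down in a hole and its eye down over the opposite post (((distance between spring_a_hook and hole_0 below 0.013 m and distance between spring_a_eye and post_0 below 0.009 m) or (distance between spring_a_hook and hole_1 below 0.013 m and distance between spring_a_eye and post_1 below 0.009 m) or (distance between spring_a_hook and hole_2 below 0.013 m and distance between spring_a_eye and post_2 below 0.009 m)) and ((distance between spring_b_hook and hole_0 below 0.013 m and distance between spring_b_eye and post_0 below 0.009 m) or (distance between spring_b_hook and hole_1 below 0.013 m and distance between spring_b_eye and post_1 below 0.009 m) or (distance between spring_b_hook and hole_2 below 0.013 m and distance between spring_b_eye and post_2 below 0.009 m)) and ((distance between spring_c_hook and hole_0 below 0.013 m and distance between spring_c_eye and post_0 below 0.009 m) or (distance between spring_c_hook and hole_1 below 0.013 m and distance between spring_c_eye and post_1 below 0.009 m) or (distance between spring_c_hook and hole_2 below 0.013 m and distance between spring_c_eye and post_2 below 0.009 m)) and contact force between the fingers and spring_a below 0.05 N and contact force between the fingers and spring_b below 0.05 N and contact force between the fingers and spring_c below 0.05 N), for 0.2 s.
2. after that, the guard lies across both uprights (horizontal distance between guard and seat below 0.015 m and z of guard in the frame of frame between 0.068 and 0.076 m and angle between the x axis of guard and the y axis of frame, either way round below 0.15 rad and angle between guard's own z axis and vertical below 0.06 rad), for 0.2 s.
At the end, for the whole second after the job is handed in: each spring present: hook within 13 mm of a hole's mouth, eye within 9 mm of the opposite post's shoulder centre; guard on both uprights, its centre within 15 mm of the middle between them, its length along the frame's y within 0.15 rad, flat within 0.06 rad; all at rest (all of step 2 and ((distance between spring_a_hook and hole_0 below 0.013 m and distance between spring_a_eye and post_0 below 0.009 m) or (distance between spring_a_hook and hole_1 below 0.013 m and distance between spring_a_eye and post_1 below 0.009 m) or (distance between spring_a_hook and hole_2 below 0.013 m and distance between spring_a_eye and post_2 below 0.009 m)) and ((distance between spring_b_hook and hole_0 below 0.013 m and distance between spring_b_eye and post_0 below 0.009 m) or (distance between spring_b_hook and hole_1 below 0.013 m and distance between spring_b_eye and post_1 below 0.009 m) or (distance between spring_b_hook and hole_2 below 0.013 m and distance between spring_b_eye and post_2 below 0.009 m)) and ((distance between spring_c_hook and hole_0 below 0.013 m and distance between spring_c_eye and post_0 below 0.009 m) or (distance between spring_c_hook and hole_1 below 0.013 m and distance between spring_c_eye and post_1 below 0.009 m) or (distance between spring_c_hook and hole_2 below 0.013 m and distance between spring_c_eye and post_2 below 0.009 m)) and linear speed of each of spring_a, spring_b, spring_c, guard below 0.02 m/s); the robot touches nothing.
It fails at once if the battery pack is pushed more than 40 mm from its place (distance of battery from where it was at the start of the episode above 0.04 m).
It fails at once if the roll of tape is pushed more than 40 mm from its place (distance of tape_roll from where it was at the start of the episode above 0.04 m).
It fails at once if the pine offcut is pushed more than 40 mm from its place (distance of block from where it was at the start of the episode above 0.04 m).
Of spring_a, spring_b, spring_c only 2 to 3 are there at a start; the rules pass over those that are not, and their reading is None.
At some moment in a run one of spring_a, spring_b, spring_c may be knocked a few centimetres aside while the robot is not near it.
It also fails if it takes over 210 s, if anything falls off the work surface, if the arm or the gripper's body presses on something with over 40 N, if the wrist force passes 120 N, or if a joint passes its speed limit or range.

### The arm

A 6-joint arm with a two-finger parallel gripper is mounted at the origin on a cart in front of the work surface, level with it; the furniture and walls round the work are solid. World frame = base frame: x ahead of the robot, y to its left, z up, the work surface at z = 0. Lengths are in m, angles in rad, forces in N, time in s.
With the tool pointing down it reaches from about 0.375 to 0.9 m from the base axis. Payload 3.1 kg.
Tool frame: the origin (TCP) lies midway between the tips of the shut fingers; the grasp point (between the pads) lies 19 mm behind it; x points along the fingers, y is the direction in which the jaws open and shut, and the axes are right-handed (so a half turn about x gives the same grasp; the last joint's range is limited). The gripper opens to 85 mm and grips with 20 to 120 N. Pads are 22 mm wide; open, the fingers measure 114 mm over their backs; the gripper's body (76 mm by 85 mm) begins 54 mm behind the grasp point. The pads swing forward as they close: fully open they stand 13 mm farther back than shut.
Start: joints at [1.014, 0.527, 1.433, -0, 1.181, -0.178], TCP at [0.231, 0.581, 0.231] pointing down, gripper open.
Joint ranges: [-3.08, 3.08], [-0.75, 2.2], [0.22, 2.44], [-1.43, 4.57], [0, 2.65], [-2.85, 2.85]. Speed limits (rad/s): [2.79, 2.79, 3.14, 3.14, 3.14, 3.14].

### API

Orientations are given as a unit quaternion [x, y, z, w].
In Python, from station import manip gives the robot as it stands.
- The arm moves only by the tool carry_out, never from a script. Its argument "commands" is a list that holds one entry, the list of rows, each a list of 7 numbers: the shift along the tool's x, y, z in units of 25 mm (1.0 is 25 mm), then the turn, a rotation vector about the tool's x, y, z in units of 5 degrees (1.0 is 5 degrees), then the finger opening in mm, from 0 to 85.4. A call has exactly 5 rows; each row is the pose to reach, as a shift and turn from the pose commanded when the call began, along the tool's axes at that moment; what a row does not reach only later rows make up. A row lasts 1/10 s, in which the tool goes at most 50 mm and 8.59 degrees, less where a joint would pass 70% of its speed; a pose out of reach is approached as far as the arm can. A call with a gripper value outside its range is refused whole. The fingers move at their own pace and stop on an object; "force" is the grip in N (left out, the last holds). Time passes only in rows, so rows that repeat a pose let the fingers close, or fill a call up. It gives the time, the measured TCP pose, the force and the opening at its end, in the units of the state.
- manip.sense(): the state, without advancing time (a new reading comes with each control period).
- manip.snapshot(name): name is "scene" or "top" or "wrist"; returns a dict with "image" (480x640x3 uint8, red, green, blue), "fx", "fy", "cx", "cy" (pixels), "rvec" (rotation vector, rad) and "tvec" (3), from world to camera coordinates, as OpenCV has them. Camera axes: x right, y down, z forward; pixel columns grow to the right and rows downward; lengths in m; the calibration is good to about 2 mm. A picture is of the moment at which its call begins. There is no depth.
- manip.sign_off(): hands the job in, once; it reports no verdict.
The state is a dict: "t": time; "q": joint angles; "qd": joint speeds; "tau": joint torques, N m; "tcp_pos": TCP position; "tool_rot": TCP orientation; "force": force on the tool from outside, world axes, zero at the start; "ft_torque": the same for the moment, N m; "finger_gap": opening from 0.0 (shut) to 1.0 (fully open).
Only numpy, scipy, OpenCV 4.12 (cv2) and the standard library are available. Lean on these libraries where they do the work, as an engineer would, in place of code of your own. Each camera call takes 0.05 s, during which the arm holds its last target.

## Working session

There is one attempt and no reset: what is moved stays moved. The work goes in short steps, Python scripts to look and compute and a tool call to move; the robot and the scene stay as the last step left them, time stands still between calls to the robot, and variables do not carry over. Pictures are saved under pics/ and viewed, and the job is handed in when it is done.

Besides the shell and the picture viewer there is one more tool, called after ">>>" as a command line: name --argument value ..., lists and objects as JSON in quotes. carry_out: Moves the arm, as the interface text tells. Its arguments: {"type":"object","properties":{"commands":{"type":"array"},"force":{"type":"number"}},"required":["commands"]}

```bash
mkdir -p pics; ls; cat > h.py <<'E'
import numpy as np, cv2
from station import manip
from scipy.spatial.transform import Rotation as R
def snap(n,f):
    s=manip.snapshot(n); cv2.imwrite('pics/'+f+'.png',cv2.cvtColor(s['image'],cv2.COLOR_RGB2BGR)); 
    import pickle; pickle.dump(s,open('pics/'+f+'.pkl','wb')); return s
def load(f):
    import pickle; return pickle.load(open('pics/'+f+'.pkl','rb'))
def ray(s,u,v,z):
    Rm=cv2.Rodrigues(np.array(s['rvec'],float))[0]; t=np.array(s['tvec'],float).ravel()
    d=Rm.T@np.array([(u-s['cx'])/s['fx'],(v-s['cy'])/s['fy'],1]); c=-Rm.T@t
    return c+d*(z-c[2])/d[2]
def proj(s,p):
    Rm=cv2.Rodrigues(np.array(s['rvec'],float))[0]; q=Rm@np.array(p,float)+np.array(s['tvec'],float).ravel()
    return np.array([s['fx']*q[0]/q[2]+s['cx'],s['fy']*q[1]/q[2]+s['cy']])
E
python3 - <<'E'
from h import *
print(manip.sense())
for n in ['scene','top','wrist']:
    s=snap(n,n+'0'); Rm=cv2.Rodrigues(np.array(s['rvec'],float))[0]; print(n,s['fx'],s['cx'],s['cy'],-Rm.T@np.ravel(s['tvec']),Rm.tolist())
E
```

```text
pics
{'t': 0.0, 'q': array([ 1.01450565e+00,  5.28439881e-01,  1.43387657e+00,  1.42218295e-05,
        1.18144701e+00, -1.78526326e-01]), 'qd': array([ 0.00058206,  0.00043426,  0.00048049, -0.00018919, -0.00035184,
       -0.00043693]), 'tau': array([ 8.77879065e-04, -4.42352486e+01, -1.78025651e+01, -5.15390252e-05,
        8.40128108e-03, -4.48415491e-06]), 'tcp_pos': array([0.23012816, 0.58032226, 0.23035798]), 'tool_rot': array([ 0.13205432,  0.69480995, -0.13348353,  0.69424991]), 'force': array([ 0.39360893,  0.1517037 , -0.06735501]), 'ft_torque': array([-0.0263008 ,  0.03051392, -0.03080077]), 'finger_gap': 1.0023378500297127}
scene 464.8094235218669 320.3022485908461 249.03346588008574 [-0.09308972 -0.5200496   1.09297443] [[0.5797320098232566, -0.8148026478496242, 0.0027279742536788776], [-0.6355411312012857, -0.4542775415145396, -0.6242750882638965], [0.5099002523412569, 0.36017851175874854, -0.781199828679945]]
top 507.4685486638703 318.8220993529938 245.98022816485448 [ 0.32684513 -0.04328601  1.37627968] [[-0.01299564557477173, -0.9996537493004138, -0.02288000668094725], [-0.9821361721835355, 0.017057041843887566, -0.18739689595136927], [0.1877222748763912, 0.02003593853956291, -0.9820177741171855]]
wrist 415.5603712063195 321.8566609030351 244.35364325681897 [0.16045506 0.60781328 0.3732662 ] [[0.3687003566882706, 0.9295462983977384, -0.0019303142245268579], [0.8889580179333315, -0.35199272786033964, 0.29300983240410183], [0.2716867485358557, -0.10974879802758655, -0.9561074793147027]]
```

View pics/top0.png

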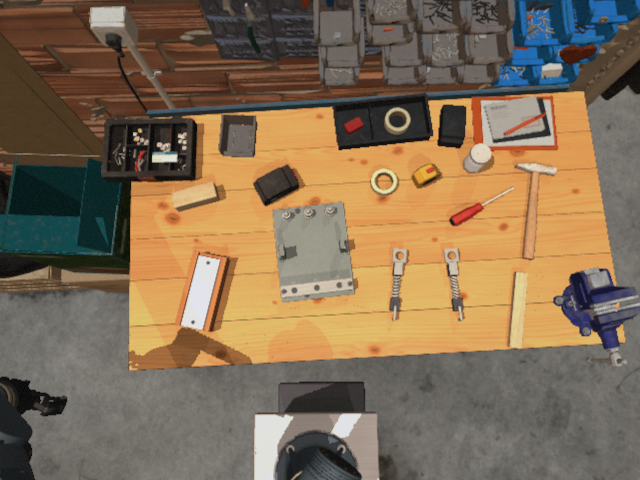

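View pics/scene0.png

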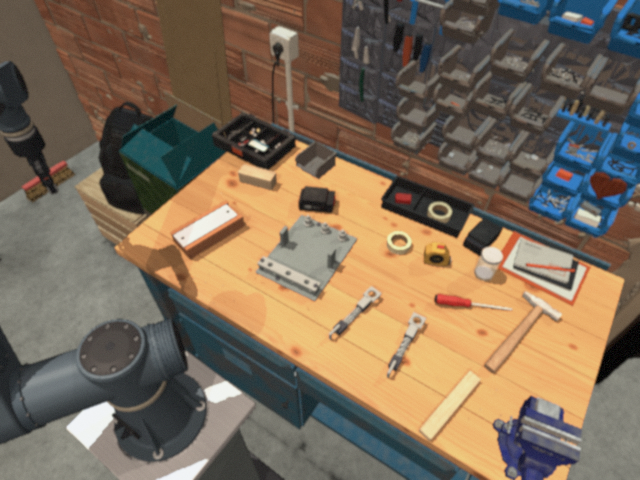

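View pics/wrist0.png

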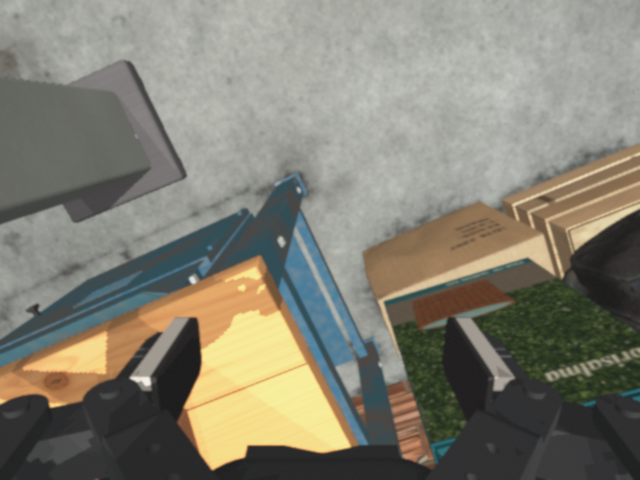

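```bash
cat >> h.py <<'E'
def rd():
    s=manip.sense(); T=np.array(s['tcp_pos']); Q=R.from_quat(s['tool_rot']); return T,Q,s
def goto(p,yaw=None):
    """print shift/turn in units; yaw = world angle of tool y axis (mod pi), tool down"""
    T,Q,s=rd(); M=Q.as_matrix()
    sh=M.T@(np.array(p)-T)/0.025
    print('t',round(s['t'],2),'tcp',T.round(4),'ydir',round(float(np.degrees(np.arctan2(M[1,1],M[0,1]))),2),'down',M[:,0].round(4),'F',np.round(s['force'],1),'gap',round(s['finger_gap']*85.4,1))
    o=[]
    if yaw is not None:
        for k in (0,180):
            a=np.radians(yaw+k); x=np.array([0,0,-1.]); y=np.array([np.cos(a),np.sin(a),0]); z=np.cross(x,y)
            o.append((Q.inv()*R.from_matrix(np.c_[x,y,z])).as_rotvec()/np.radians(5))
        o=min(o,key=np.linalg.norm)
    print('shift',sh.round(3),'turn',np.round(o,3),'q6',s['q'].round(2))
E
python3 - <<'E'
from h import *
s=load('top0')
for n,u,v,z in [('eye1',400,255,.023),('hook1',394,318,.03),('eye2',452,255,.023),('hook2',460,318,.03),('barL',281,298,.038),('barR',354,293,.038),('h0',293,290,.038),('h1',317,288,.038),('h2',342,286,.038),('p0',287,215,.04),('p1',308,212,.04),('p2',330,209,.04),('gN',190,328,.048),('gF',213,258,.048),('pad',395,277,.01),('batt',276,185,.05),('blk',195,196,.045),('tape',384,181,.024)]:
    print(n,ray(s,u,v,z).round(3))
goto([0.4,-0.2,0.3],90)
E
```

```text
eye1 [ 0.557 -0.234  0.023]
hook1 [ 0.389 -0.21   0.03 ]
eye2 [ 0.555 -0.374  0.023]
hook2 [ 0.386 -0.382  0.03 ]
barL [0.445 0.086 0.038]
barR [ 0.455 -0.107  0.038]
h0 [0.465 0.054 0.038]
h1 [ 0.47  -0.01   0.038]
h2 [ 0.474 -0.076  0.038]
p0 [0.669 0.069 0.04 ]
p1 [0.677 0.012 0.04 ]
p2 [ 0.684 -0.048  0.04 ]
gN [0.369 0.322 0.048]
gF [0.553 0.266 0.048]
pad [ 0.499 -0.22   0.01 ]
batt [0.752 0.098 0.05 ]
blk [0.727 0.321 0.045]
tape [ 0.766 -0.199  0.024]
t 0.15 tcp [0.2302 0.5805 0.2306] ydir 68.35 down [-9.0e-04 -1.5e-03 -1.0e+00] F [ 0.4  0.1 -0.3] gap 85.5
shift [ -2.739 -26.516  17.827] turn [-4.329 -0.007  0.018] q6 [ 1.01  0.53  1.43  0.    1.18 -0.18]
```

```bash
python3 - <<'E'
from h import *
goto([0.42,0.33,0.32],90)
E
```

```text
t 0.15 tcp [0.2302 0.5805 0.2306] ydir 68.35 down [-9.0e-04 -1.5e-03 -1.0e+00] F [ 0.4  0.1 -0.3] gap 85.5
shift [-3.57  -6.518 10.751] turn [-4.329 -0.007  0.018] q6 [ 1.01  0.53  1.43  0.    1.18 -0.18]
```

>>> carry_out --commands '[[[-0.7, -1, 1.6, -0.9, 0, 0, 85], [-1.4, -2, 3.2, -1.8, 0, 0, 85], [-2.1, -3, 4.8, -2.6, 0, 0, 85], [-2.8, -4, 6.4, -3.5, 0, 0, 85], [-3.57, -5, 8.0, -4.33, 0, 0, 85]]]'

```text
t: 0.65
tcp_pos: [0.3695, 0.3908, 0.32]
tool_rot: [-0.001, 0.707, 0.001, 0.707]
force: [0.6, 0.0, -0.5]
finger_gap: 0.995
```

```bash
python3 - <<'E'
from h import *
goto([0.40,-0.18,0.32],90)
snap('wrist','w1')
E
```

```text
t 0.65 tcp [0.3695 0.3908 0.32  ] ydir 90.2 down [-8.e-04 -6.e-04 -1.e+00] F [ 0.6  0.  -0.5] gap 85.0
shift [ 1.3000e-02 -2.2836e+01  1.1380e+00] turn [ 0.04  -0.009  0.007] q6 [ 0.61  0.31  1.53 -0.    1.29 -0.97]
```

View pics/w1.png

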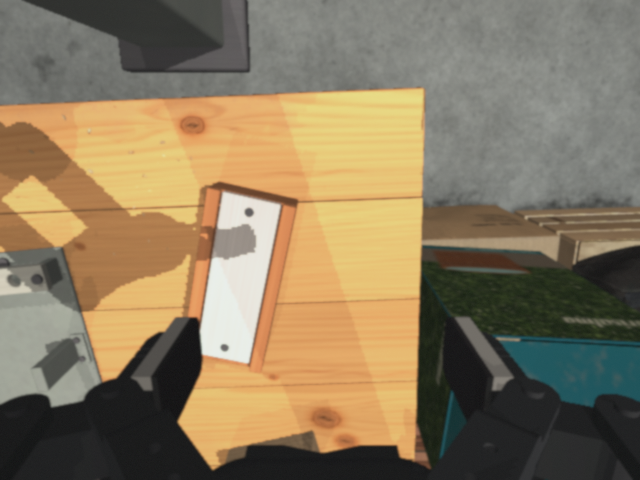

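>>> carry_out --commands '[[[0, -2, 1, 0, 0, 0, 85], [0, -4, 2, 0, 0, 0, 85], [0, -6, 2, 0, 0, 0, 85], [0, -8, 2, 0, 0, 0, 85], [0, -10, 2, 0, 0, 0, 85]]]'

```text
t: 1.2
tcp_pos: [0.4189, 0.1516, 0.3195]
tool_rot: [-0.0, 0.707, -0.0, 0.707]
force: [1.4, 0.4, 0.2]
finger_gap: 0.995
```

```bash
python3 - <<'E'
from h import *
snap('wrist','w2')
E
```

>>> carry_out --commands '[[[0, -2, 0, 0, 0, 0, 85], [0, -4, 0, 0, 0, 0, 85], [0, -6, 0, 0, 0, 0, 85], [0, -8, 0, 0, 0, 0, 85], [0, -10, 0, 0, 0, 0, 85]]]'

```text
t: 1.75
tcp_pos: [0.4188, -0.0981, 0.3198]
tool_rot: [0.0, 0.707, -0.0, 0.707]
force: [1.0, 0.1, 1.1]
finger_gap: 0.996
```

```bash
python3 - <<'E'
from h import *
goto([0.40,-0.29,0.30],90)
snap('wrist','w3')
E
```

```text
t 1.75 tcp [ 0.4188 -0.0981  0.3198] ydir 89.98 down [ 5.e-04  1.e-04 -1.e+00] F [1.  0.1 1.1] gap 85.1
shift [ 0.789 -7.675 -0.751] turn [-0.003  0.005 -0.001] q6 [-0.49  0.15  1.77  0.    1.23 -2.06]
```

View pics/w2.png

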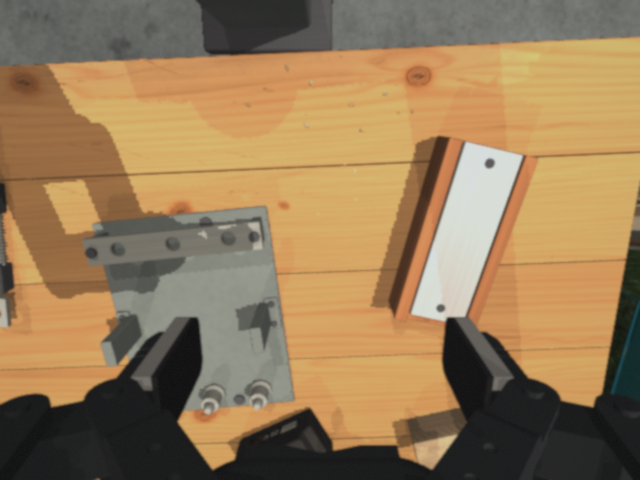

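View pics/w3.png

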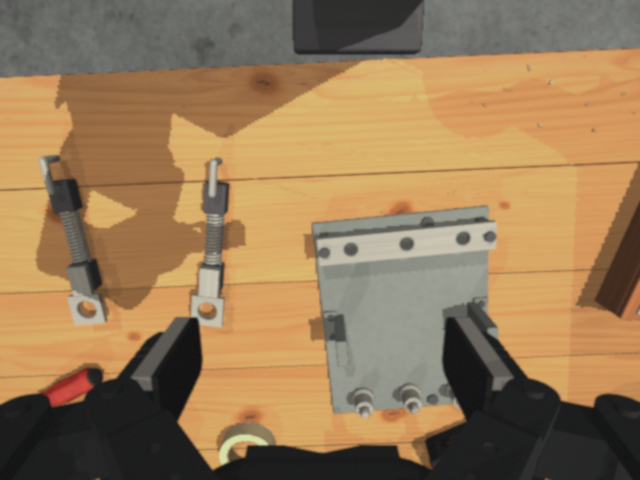

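```bash
python3 - <<'E'
from h import *
i=cv2.imread('pics/w3.png'); 
a=cv2.resize(i[195:425,305:505],None,fx=4,fy=4,interpolation=cv2.INTER_CUBIC)[:,:800]
cv2.imwrite('pics/c1.png',a[:360]); cv2.imwrite('pics/c2.png',a[360:])
b=cv2.resize(i[140:340,30:230],None,fx=3,fy=3,interpolation=cv2.INTER_CUBIC); cv2.imwrite('pics/c3.png',b)
E
```

```text
(no output)
```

View pics/c1.png

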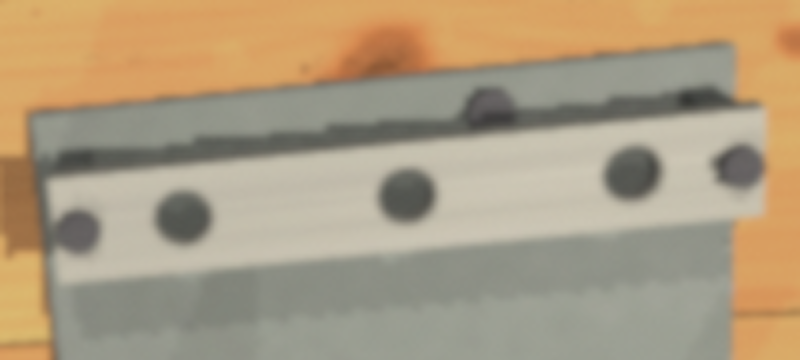

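View pics/c2.png

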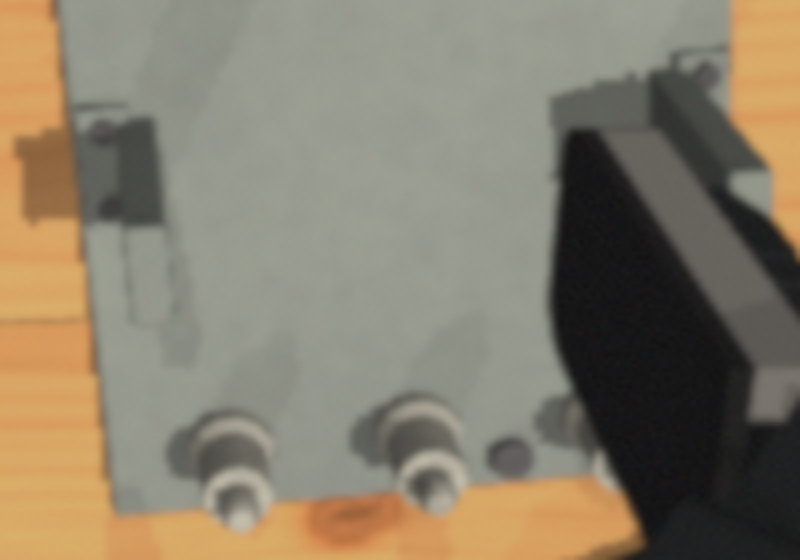

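View pics/c3.png

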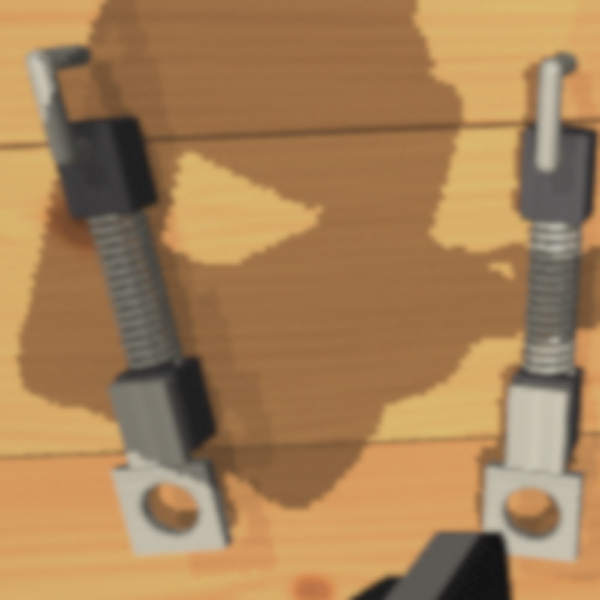

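```bash
cat > fr.py <<'E'
from h import *
from scipy.optimize import least_squares
def fitframe(obs):
    # obs: list of (snap, u,v, X,Y,Z)
    def f(p):
        c,s=np.cos(p[2]),np.sin(p[2]); r=[]
        for sn,u,v,X,Y,Z in obs:
            r+=list(proj(sn,[p[0]+c*X-s*Y,p[1]+s*X+c*Y,Z])-[u,v])
        return r
    o=least_squares(f,[0.57,0.0,0.08]); return o.x,np.array(o.fun).reshape(-1,2)
E
python3 - <<'E'
from fr import *
s=load('w3')
P=[(183,217,-.105,-.06,.038),(407,195,-.105,0,.038),(632,173,-.105,.06,.038),(32,115,-.13,-.1,.006),(733,43,-.13,.1,.006),(118,872,.13,-.1,.006),(241,877,.105,-.06,.0425),(440,857,.105,0,.0425)]
obs=[(s,305+(u+.5)/4-.5,195+(v+.5)/4-.5,X,Y,Z) for u,v,X,Y,Z in P]
x,r=fitframe(obs); print(x,np.degrees(x[2])); print(r.round(2))
def c3(u,v,z): return ray(s,30+(u+.5)/3-.5,140+(v+.5)/3-.5,z)
# spring A (right in w3?) right one
e=c3(531,511,.026); h=c3(551,62,.034); b=c3(546,165,.034)
print('R eye',e,'hookcorner',h,'blk',b,np.degrees(np.arctan2(*(e-b)[1::-1])))
e=c3(171,505,.026); h=c3(38,60,.034); b=c3(63,160,.034)
print('L eye',e,'hookcorner',h,'blk',b,np.degrees(np.arctan2(*(e-b)[1::-1])))
E
```

```text
[0.57719771 0.00255909 0.1041769 ] 5.968896431597297
[[-0.08 -0.12]
 [-0.08 -0.2 ]
 [ 0.14 -0.31]
 [-1.28 -0.66]
 [ 1.49 -0.76]
 [-0.72  1.22]
 [ 0.26  0.54]
 [ 0.19  1.21]]
R eye [ 0.5570719  -0.23158139  0.026     ] hookcorner [ 0.38601141 -0.20874401  0.034     ] blk [ 0.42120082 -0.2131813   0.034     ] -7.712259279195755
L eye [ 0.55452686 -0.36977166  0.026     ] hookcorner [ 0.3853285  -0.38231062  0.034     ] blk [ 0.41943815 -0.38039148  0.034     ] 4.494988003730969
```

```bash
python3 - <<'E'
from h import *
goto([0.5234,-0.2270,0.10],82.35)
E
```

```text
t 1.8 tcp [ 0.4201 -0.1064  0.32  ] ydir 89.64 down [ 0.0016 -0.0079 -1.    ] F [ 1.6 -4.4 -0.3] gap 85.1
shift [ 8.846 -4.728  4.145] turn [1.459 0.025 0.089] q6 [-0.5   0.15  1.76 -0.01  1.22 -2.07]
```

>>> carry_out --commands '[[[1.6, -1.0, 0.8, 0.4, 0, 0, 60], [3.2, -1.9, 1.6, 0.8, 0, 0, 60], [4.8, -2.9, 2.5, 1.2, 0, 0, 60], [6.4, -3.9, 3.4, 1.46, 0, 0, 60], [7.6, -4.73, 4.15, 1.46, 0, 0, 60]]]'

```text
t: 2.3
tcp_pos: [0.5235, -0.215, 0.1274]
tool_rot: [0.046, 0.706, -0.045, 0.705]
force: [-0.0, 0.1, 0.6]
finger_gap: 0.701
```

```bash
python3 - <<'E'
from h import *
snap('wrist','w4');snap('top','t4')
goto([0.5234,-0.2270,0.001],82.35)
E
```

```text
t 2.4 tcp [ 0.5231 -0.2159  0.1228] ydir 82.57 down [-0.007   0.0043 -1.    ] F [-0.6  0.7  0.2] gap 60.2
shift [ 4.871 -0.453  0.108] turn [ 0.045 -0.086 -0.039] q6 [-0.59  0.6   1.67 -0.    0.88 -2.03]
```

View pics/w4.png

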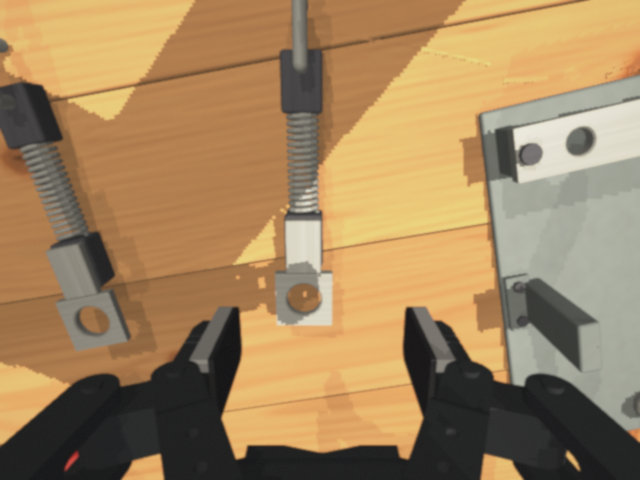

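```bash
python3 - <<'E'
from h import *
s=load('w4')
e=ray(s,304,297,.026);b=ray(s,300,64,.034);h=ray(s,299,10,.034)
print(e,b,h,np.degrees(np.arctan2(*(e-b)[1::-1])),np.degrees(np.arctan2(*(e-h)[1::-1])), np.linalg.norm((e-b)[:2]))
print('L eye',ray(s,93,320,.026))
u=(e-h)[:2]/np.linalg.norm((e-h)[:2]); print(e[:2]-.034*u)
E
```

```text
[ 0.55663663 -0.23112286  0.026     ] [ 0.42109452 -0.21371199  0.034     ] [ 0.39599973 -0.21059683  0.034     ] -7.31976510510969 -7.281741035027207 0.13665577972437595
L eye [ 0.55516768 -0.36957787  0.026     ]
[ 0.52291084 -0.22681341]
```

>>> carry_out --commands '[[[0.6, -0.44, 0.06, 0, -0.08, 0, 60], [1.4, -0.44, 0.07, 0, -0.08, 0, 60], [2.2, -0.44, 0.08, 0, -0.08, 0, 60], [3.2, -0.44, 0.09, 0, -0.08, 0, 60], [3.8, -0.44, 0.1, 0, -0.08, 0, 60]]]'

```text
t: 2.9
tcp_pos: [0.5235, -0.2248, 0.0341]
tool_rot: [0.045, 0.704, -0.045, 0.708]
force: [-0.5, -0.5, -0.3]
finger_gap: 0.705
```

```bash
python3 - <<'E'
from h import *
snap('wrist','w5')
goto([0.5230,-0.2268,0.001],82.6)
E
```

```text
t 2.95 tcp [ 0.5226 -0.2244  0.0322] ydir 82.71 down [ 0.0031  0.0018 -1.    ] F [-0.   0.3 -1.5] gap 59.8
shift [ 1.25  -0.097  0.026] turn [ 0.022  0.033 -0.025] q6 [-0.6   0.75  1.71  0.01  0.68 -2.05]
```

View pics/w5.png

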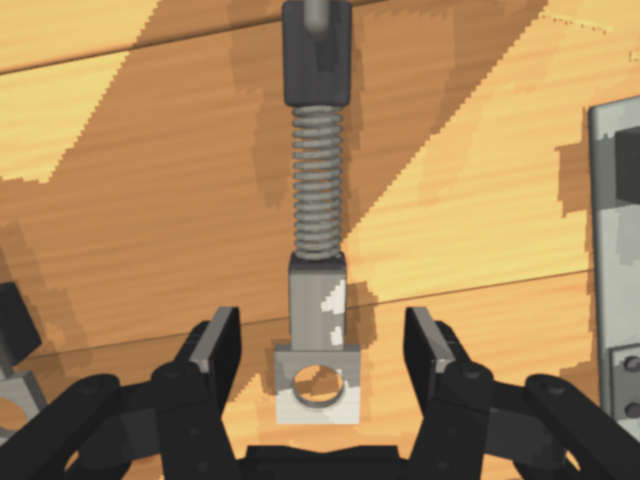

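Aligned: block at columns 290-346, fingers at 240 and 405, centred. Descend and close.

>>> carry_out --commands '[[[0.5, -0.08, 0.02, 0, 0, 0, 60], [1.0, -0.08, 0.02, 0, 0, 0, 60], [1.22, -0.08, 0.02, 0, 0, 0, 60], [1.22, -0.08, 0.02, 0, 0, 0, 15], [1.22, -0.08, 0.02, 0, 0, 0, 15]]]' --force 90

```text
t: 3.45
tcp_pos: [0.5245, -0.2283, 0.0044]
tool_rot: [0.045, 0.703, -0.045, 0.708]
force: [-0.5, -0.7, 0.0]
finger_gap: 0.376
```

>>> carry_out --commands '[[[0, 0, 0, 0, 0, 0, 10], [0, 0, 0, 0, 0, 0, 10], [0, 0, 0, 0, 0, 0, 10], [-0.4, 0, 0, 0, 0, 0, 10], [-0.8, 0, 0, 0, 0, 0, 10]]]' --force 90

```text
t: 3.95
tcp_pos: [0.524, -0.2281, 0.0246]
tool_rot: [0.045, 0.703, -0.045, 0.708]
force: [0.2, 0.1, -2.0]
finger_gap: 0.255
```

```bash
python3 - <<'E'
from h import *
snap('wrist','w6');snap('scene','s6')
goto([0.5230,-0.2268,0.1],82.6)
E
```

```text
t 4.05 tcp [ 0.5252 -0.2288  0.0258] ydir 82.71 down [ 0.0095 -0.0027 -1.    ] F [-0.4  0.4 -1.3] gap 21.4
shift [-2.969  0.065 -0.069] turn [0.022 0.112 0.017] q6 [-0.61  0.76  1.71  0.01  0.66 -2.06]
```

View pics/w6.png

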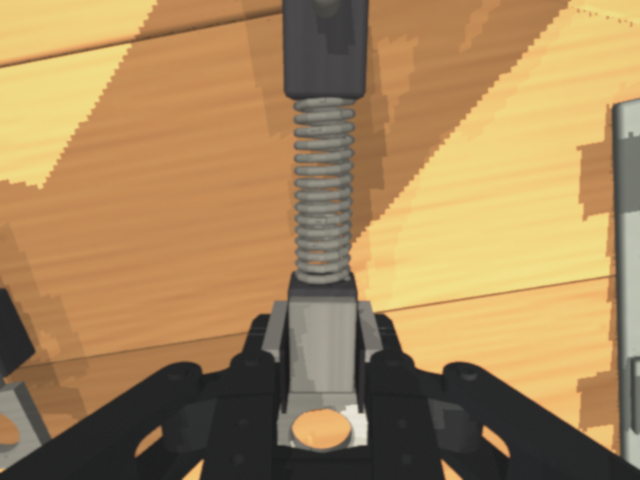

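>>> carry_out --commands '[[[-1, 0, 0, 0, 0, 0, 10], [-2, 0, 0, 0, 0, 0, 10], [-3, 0, 0, 0, 0, 0, 10], [-4, 0, 0, 0, 0, 0, 10], [-5, 0, 0, 0, 0, 0, 10]]]'

```text
t: 4.55
tcp_pos: [0.5231, -0.2279, 0.1502]
tool_rot: [0.045, 0.703, -0.045, 0.708]
force: [0.8, -0.7, -1.5]
finger_gap: 0.256
```

```bash
python3 - <<'E'
from h import *
snap('wrist','w7')
goto([0.6103,0.0061,0.12],95.97)
E
```

```text
t 4.6 tcp [ 0.5253 -0.2293  0.1543] ydir 82.72 down [ 0.0131 -0.0052 -0.9999] F [ 0.5 -0.1  0.2] gap 21.8
shift [1.366 9.774 2.16 ] turn [-2.65   0.151  0.058] q6 [-0.61  0.55  1.65  0.    0.93 -2.05]
```

View pics/w7.png

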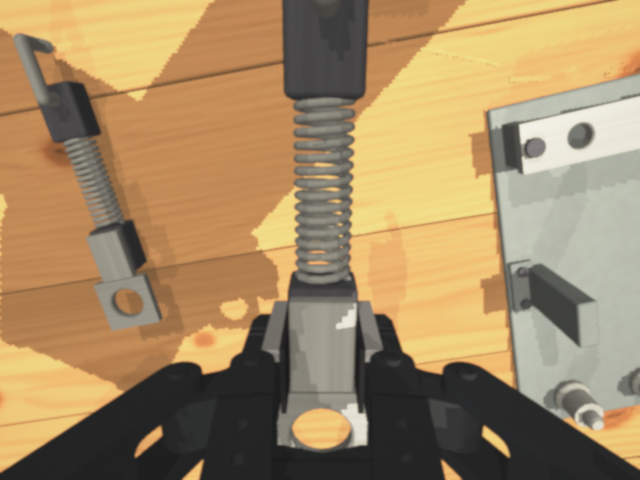

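>>> carry_out --commands '[[[0.27, 1.9, 0.43, -0.53, 0.03, 0, 10], [0.54, 3.8, 0.86, -1.06, 0.06, 0, 10], [0.8, 5.7, 1.3, -1.6, 0.1, 0.05, 10], [1.1, 7.6, 1.73, -2.1, 0.15, 0.05, 10], [1.3, 9.4, 2.1, -2.65, 0.15, 0.06, 10]]]'

```text
t: 5.1
tcp_pos: [0.6058, 0.0004, 0.1161]
tool_rot: [-0.036, 0.708, 0.039, 0.704]
force: [0.0, -0.3, -2.0]
finger_gap: 0.252
```

>>> carry_out --commands '[[[0.0, 0.3, 0.0, 0, 0, 0, 10], [0, 0.3, 0, 0, 0, 0, 10], [0, 0.3, 0, 0, 0, 0, 10], [0, 0.3, 0, 0, 0, 0, 10], [0, 0.3, 0, 0, 0, 0, 10]]]'

```text
t: 5.6
tcp_pos: [0.6047, 0.0041, 0.1173]
tool_rot: [-0.034, 0.708, 0.037, 0.704]
force: [0.4, -0.4, -1.8]
finger_gap: 0.25
```

```bash
python3 - <<'E'
from h import *
goto([0.6103,0.0061,0.12],95.97)
snap('wrist','w8');a=snap('scene','s8');b=snap('top','t8')
goto([0.6103,0.0061,0.12],95.97)
def crop(n,x,y,w,h,f,o):
    i=cv2.imread(f'pics/{n}.png')[y:y+h,x:x+w]; cv2.imwrite(f'pics/{o}.png',cv2.resize(i,None,fx=f,fy=f,interpolation=cv2.INTER_CUBIC))
crop('s8',240,190,130,110,6,'c8s'); crop('t8',260,190,110,120,5,'c8t')
E
```

```text
t 5.6 tcp [0.6047 0.0041 0.1173] ydir 95.82 down [-0.0058  0.0043 -1.    ] F [ 0.4 -0.4 -1.8] gap 21.4
shift [-0.107  0.056  0.231] turn [-0.031 -0.061 -0.055] q6 [-0.18  0.65  1.58  0.    0.92 -1.85]
t 5.75 tcp [0.6047 0.0047 0.1173] ydir 95.86 down [-0.0058  0.0044 -1.    ] F [-0.3  0.1 -1.9] gap 21.6
shift [-0.108  0.033  0.226] turn [-0.022 -0.061 -0.057] q6 [-0.18  0.65  1.58  0.    0.92 -1.85]
```

View pics/w8.png

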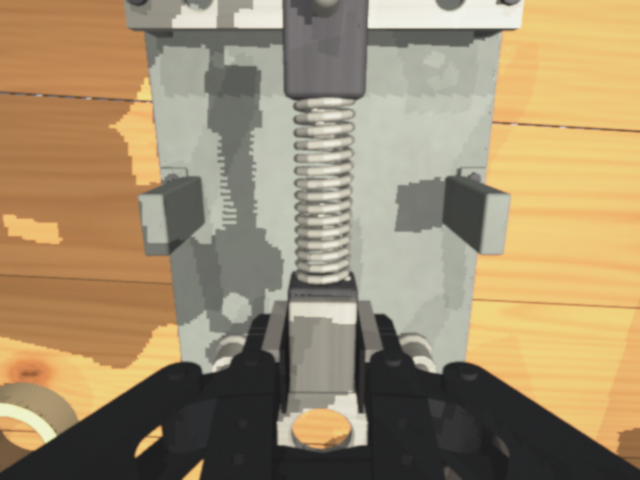

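View pics/c8s.png

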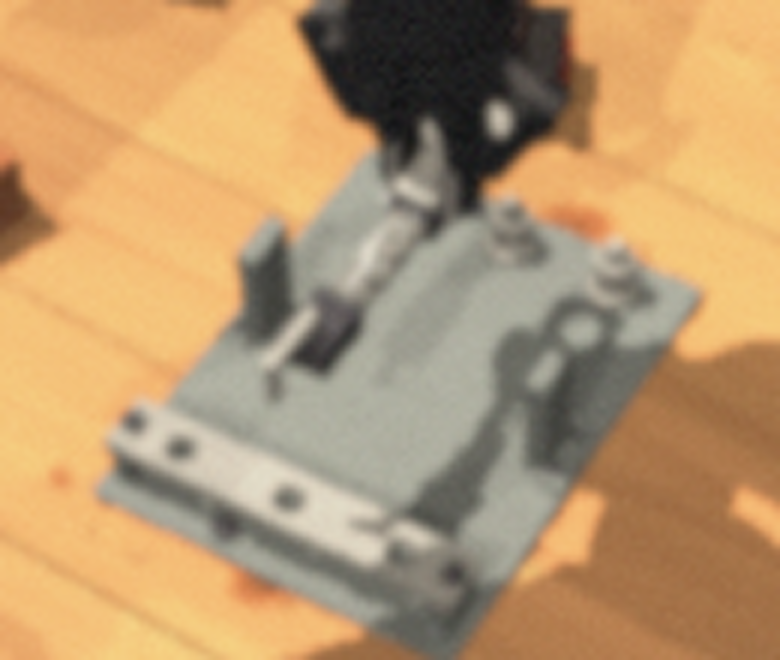

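View pics/c8t.png

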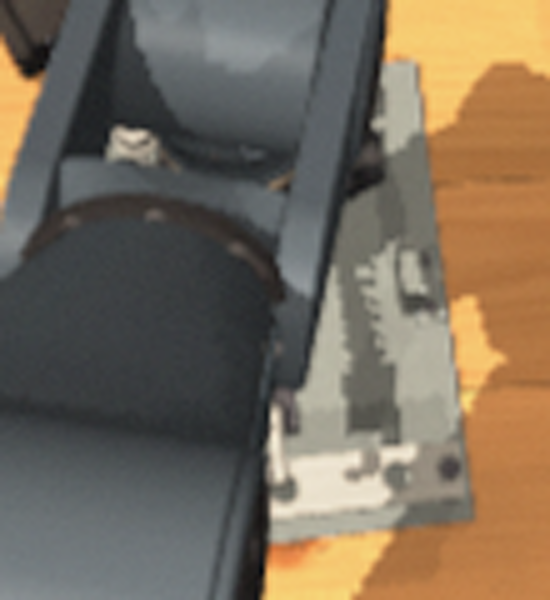

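>>> carry_out --commands '[[[0.5, 0, 0.22, 0, -0.06, -0.06, 10], [1.0, 0.03, 0.22, 0, -0.06, -0.06, 10], [1.5, 0.03, 0.22, 0, -0.06, -0.06, 10], [2.0, 0.03, 0.22, 0, -0.06, -0.06, 10], [2.3, 0.03, 0.22, 0, -0.06, -0.06, 10]]]'

```text
t: 6.25
tcp_pos: [0.6087, 0.0076, 0.0574]
tool_rot: [-0.037, 0.707, 0.037, 0.705]
force: [-0.1, -0.1, -1.5]
finger_gap: 0.254
```

```bash
cat >> h.py <<'E'
def crop(n,x,y,w,h,f,o):
    i=cv2.imread(f'pics/{n}.png')[y:y+h,x:x+w]; cv2.imwrite(f'pics/{o}.png',cv2.resize(i,None,fx=f,fy=f,interpolation=cv2.INTER_CUBIC))
E
python3 - <<'E'
from h import *
a=snap('scene','s9');snap('wrist','w9')
goto([0.6103,0.0061,0.06],95.97)
crop('s9',240,200,100,100,6,'c9s')
print(proj(a,[.4728,-.0083,.038]))
E
```

```text
t 6.35 tcp [0.6085 0.0076 0.0577] ydir 95.96 down [-3.9e-03  4.0e-04 -1.0e+00] F [-0.2 -0.6 -1.4] gap 21.4
shift [-0.092 -0.067  0.063] turn [-0.002 -0.044 -0.009] q6 [-0.17  0.74  1.6  -0.    0.81 -1.85]
[287.40812176 272.85485081]
```

View pics/c9s.png

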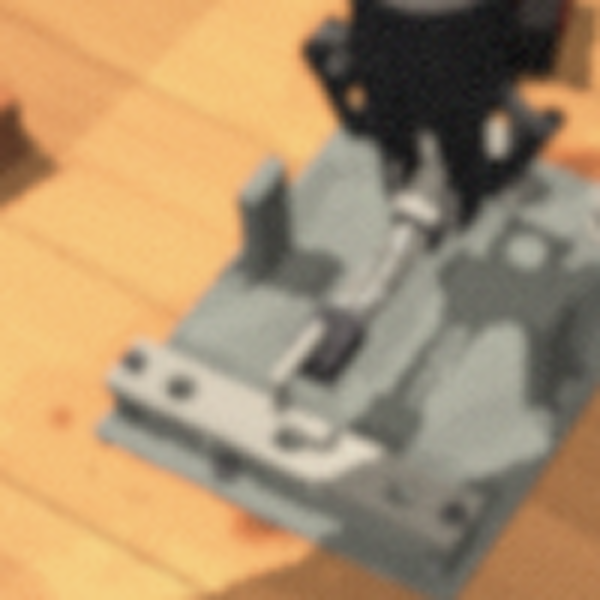

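View pics/w9.png

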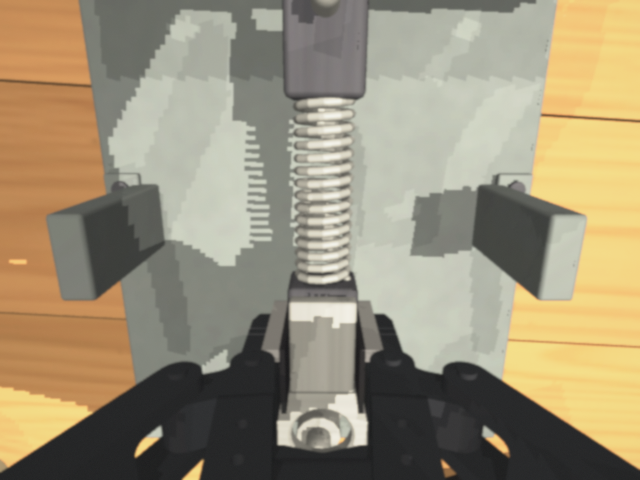

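```bash
python3 - <<'E'
from h import *
a=load('s9')
H=np.array([.4728,-.0083]);u=np.array([np.cos(.1042),np.sin(.1042)]);n=np.array([-u[1],u[0]])
cr=lambda p:((p-[240,200]+.5)*6-.5).round(1)
for z in(.038,.055,.059,.063,.077,.085): print(z,cr(proj(a,[*H,z])))
print('d along 5mm',(proj(a,[*(H+.005*u),.059])-proj(a,[*H,.059]))*6,'lat',(proj(a,[*(H+.005*n),.059])-proj(a,[*H,.059]))*6)
for Y in(-.06,.06,-.088,.088):print(Y,cr(proj(a,[*(H+Y*n),.038])))
E
python3 - <<'E'
import sys; sys.path.insert(0,'.')
from h import *
crop('s9',262,240,50,50,12,'c9z')
E
```

```text
0.038 [286.9 439.6]
0.055 [285.  418.1]
0.059 [284.5 412.9]
0.063 [284.1 407.7]
0.077 [282.4 389.5]
0.085 [281.5 378.9]
d along 5mm [ 5.76803488 -7.62811328] lat [-9.23163295 -4.33322365]
-0.06 [398.1 492.1]
0.06 [178.9 388.6]
-0.088 [451.  517.2]
0.088 [129.5 365.2]
```

View pics/c9z.png

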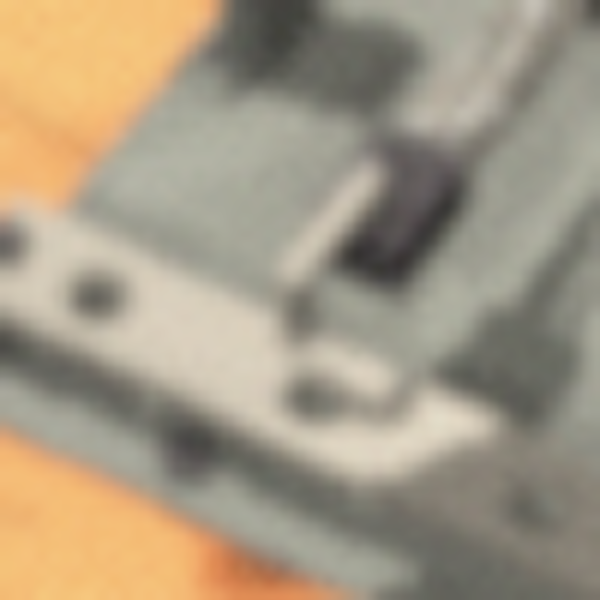

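```bash
python3 - <<'E'
from h import *
s=load('w9')
H=np.array([.4728,-.0083]);u=np.array([np.cos(.1042),np.sin(.1042)]);n=np.array([-u[1],u[0]])
zb=.0577-.003
def L(p): d=p[:2]-H; return (np.array([d@u,d@n])*1000).round(1)
for nm,U,V,z in [('eye',322,428,.026),('hookbar~-58',327,2,.034),('blkL',288,97,.02),('blkR',365,97,.02),('blk eyeside L',290,300,.02),('R',357,300,.02)]:
    print(nm,L(ray(s,U,V,zb+z)))
i=load('w9')
crop('w9',270,0,110,110,6,'cw9')
crop('w9',260,270,130,180,4,'cw9b')
E
```

```text
eye [164.1   1.5]
hookbar~-58 [35.2  2.7]
blkL [55.8 -8.2]
blkR [55.8 13.7]
blk eyeside L [118.7  -9. ]
R [118.7  13. ]
```

View pics/cw9.png

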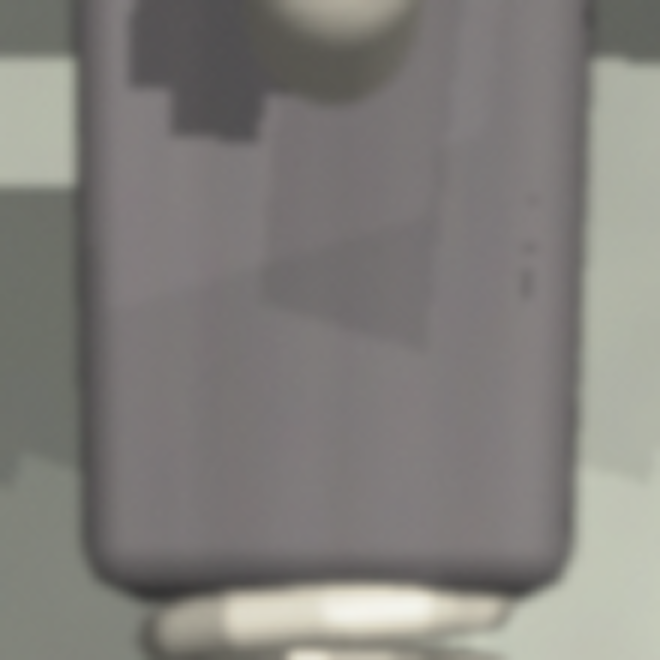

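View pics/cw9b.png

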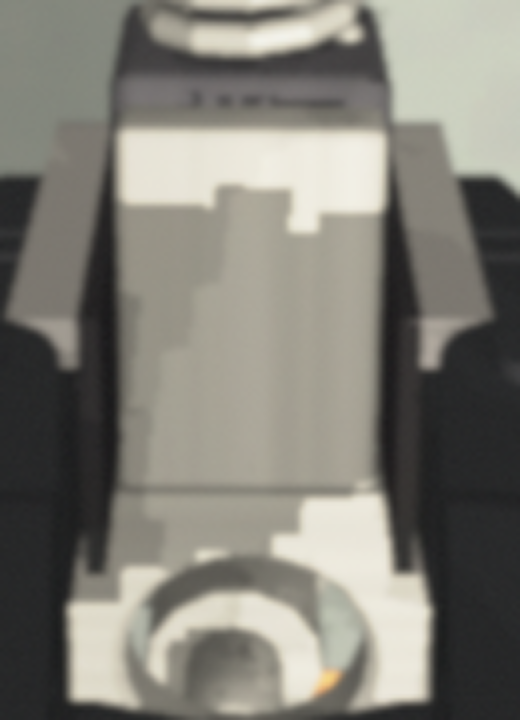

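```bash
python3 - <<'E'
from h import *
s=load('w5')
u=np.array([np.cos(-.129),np.sin(-.129)]);n=np.array([-u[1],u[0]])
e=ray(s,318,384,.026)[:2]
def L(p): d=p[:2]-e; return (np.array([d@u,d@n])*1000).round(1)
for nm,U,V,z in [('eye',318,384,.026),('hook',316,2,.034),('hblkL',285,105,.02),('R',350,105,.02),('eblk',292,275,.02),('eblkR',346,275,.02),('plate',276,350,.026),('plateR',361,350,.026),('pl',276,424,.026),('pl',361,424,.026)]:print(nm,L(ray(s,U,V,z)))
s=load('w9'); 
for zb in (.035,.04,.045,.05,.055):
    f=lambda U,V,z:ray(s,U,V,zb+z)
    print(zb,'blkw',np.linalg.norm(f(290,300,.02)-f(357,300,.02)),'len',np.linalg.norm(f(322,432,.026)-f(326,97,.02)),'plate w',np.linalg.norm(f(277,420,.026)-f(367.5,420,.026)))
E
```

```text
eye [0. 0.]
hook [-141.7   -0.4]
hblkL [-112.3  -11.7]
R [-112.3   11.5]
eblk [-47.2 -10.5]
eblkR [-47.2  11.3]
plate [-16.4 -17.3]
plateR [-16.4  17.7]
pl [ 20.6 -18.4]
pl [20.5 18.8]
0.035 blkw 0.02543093306335254 len 0.12820977721586435 plate w 0.036217649096449187
0.04 blkw 0.024553405434824625 len 0.1236152314613361 plate w 0.03491392778161295
0.045 blkw 0.02367587780629674 len 0.11902108953828096 plate w 0.03361020646677673
0.05 blkw 0.02279835017776885 len 0.11442740008695897 plate w 0.0323064851519405
0.055 blkw 0.021920822549240944 len 0.10983421987970828 plate w 0.031002763837104277
```

>>> carry_out --commands '[[[0.1, -0.08, 0, 0, 0, 0, 10], [0.2, -0.08, 0, 0, 0, 0, 10], [0.3, -0.08, 0, 0, 0, 0, 10], [0.42, -0.08, 0, 0, 0, 0, 10], [0.42, -0.08, 0, 0, 0, 0, 10]]]'

```text
t: 6.85
tcp_pos: [0.6097, 0.0054, 0.0489]
tool_rot: [-0.037, 0.706, 0.037, 0.706]
force: [-0.4, -0.5, -1.3]
finger_gap: 0.254
```

```bash
python3 - <<'E'
from h import *
a=snap('scene','s10');snap('wrist','w10')
goto([0.6103,0.0061,0.045],95.97)
crop('s10',262,240,50,50,12,'c10')
E
```

```text
t 6.95 tcp [0.61   0.0054 0.0491] ydir 95.96 down [-3.e-04 -2.e-04 -1.e+00] F [-0.2  0.2 -2. ] gap 21.5
shift [0.166 0.027 0.016] turn [-0.002 -0.004  0.002] q6 [-0.17  0.75  1.6  -0.    0.79 -1.85]
```

View pics/c10.png

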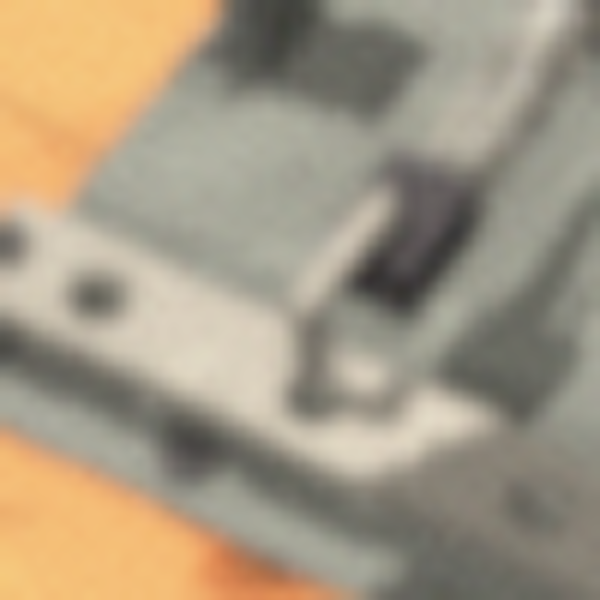

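>>> carry_out --commands '[[[0.1, 0.02, 0, 0, 0, 0, 10], [0.25, 0.02, 0, 0, 0, 0, 10], [0.4, 0.02, 0, 0, 0, 0, 10], [0.55, 0.02, 0, 0, 0, 0, 10], [0.6, 0.02, 0, 0, 0, 0, 10]]]'

```text
t: 7.45
tcp_pos: [0.6096, 0.0059, 0.0334]
tool_rot: [-0.037, 0.707, 0.037, 0.706]
force: [0.9, 0.6, -1.5]
finger_gap: 0.253
```

```bash
python3 - <<'E'
from h import *
a=snap('scene','s11');snap('wrist','w11')
goto([0.6103,0.0061,0.03],95.97)
crop('s11',262,240,50,50,12,'c11')
E
```

```text
t 7.55 tcp [0.6097 0.0059 0.0337] ydir 95.95 down [-1.1e-03 -1.0e-04 -1.0e+00] F [-0.2  0.4 -1. ] gap 21.6
shift [0.148 0.006 0.025] turn [-0.003 -0.012 -0.   ] q6 [-0.17  0.78  1.6  -0.    0.76 -1.85]
```

View pics/c11.png

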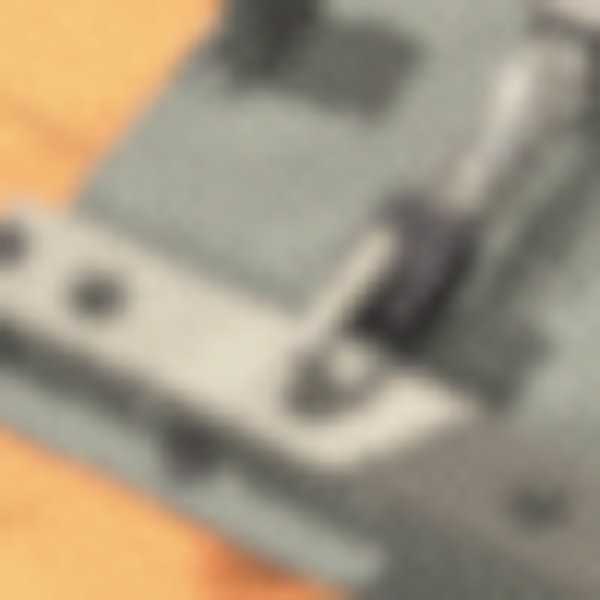

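View pics/w11.png

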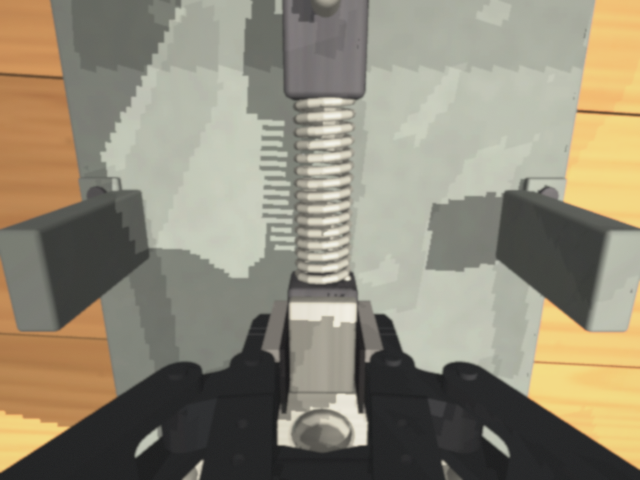

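>>> carry_out --commands '[[[0.08, 0, 0, 0, 0, 0, 10], [0.15, 0, 0.05, 0, 0, 0, 10], [0.15, 0, 0.2, 0, 0, 0, 10], [0.15, 0, 0.35, 0, 0, 0, 10], [0.15, 0, 0.45, 0, 0, 0, 10]]]'

```text
t: 8.05
tcp_pos: [0.6198, 0.0072, 0.0299]
tool_rot: [-0.037, 0.708, 0.037, 0.705]
force: [-4.7, -0.4, -1.5]
finger_gap: 0.254
```

```bash
python3 - <<'E'
from h import *
a=snap('scene','s12');snap('wrist','w12')
goto([0.6103,0.0061,0.03],95.97)
crop('s12',262,220,60,60,10,'c12')
E
```

```text
t 8.15 tcp [0.6204 0.0072 0.03  ] ydir 95.97 down [-0.0025  0.     -1.    ] F [-3.6 -0.6 -0.6] gap 21.6
shift [ 0.002 -0.001 -0.406] turn [-0.    -0.028 -0.003] q6 [-0.17  0.79  1.57 -0.    0.78 -1.84]
```

View pics/c12.png

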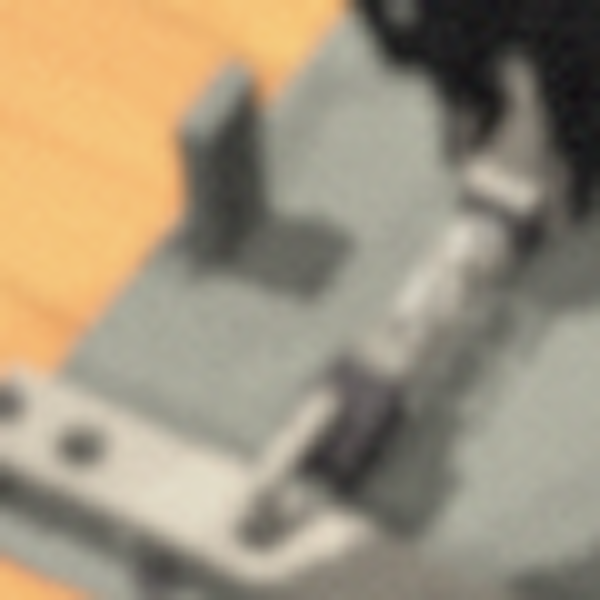

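View pics/w12.png

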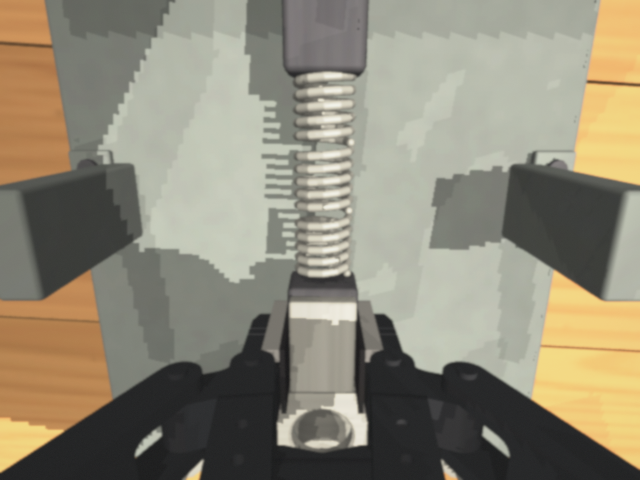

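>>> carry_out --commands '[[[0, 0, 0.18, 0, 0, 0, 10], [0, 0, 0.36, 0, 0, 0, 10], [0, 0, 0.54, 0, 0, 0, 10], [0, 0, 0.72, 0, 0, 0, 10], [0, 0, 0.9, 0, 0, 0, 10]]]'

```text
t: 8.65
tcp_pos: [0.64, 0.0096, 0.0293]
tool_rot: [-0.037, 0.709, 0.037, 0.703]
force: [-7.9, -0.7, -2.1]
finger_gap: 0.258
```

```bash
python3 - <<'E'
from h import *
a=snap('scene','s13');snap('wrist','w13')
goto([0.6103,0.0061,0.03],95.97)
crop('s13',262,180,80,100,6,'c13')
crop('w13',240,340,160,120,5,'cw13')
E
```

```text
t 8.75 tcp [0.6405 0.0096 0.0293] ydir 96.01 down [-8.1e-03  2.0e-04 -1.0e+00] F [-7.  -1.7 -2. ] gap 21.6
shift [-0.017 -0.013 -1.216] turn [ 0.007 -0.092 -0.012] q6 [-0.16  0.81  1.52 -0.    0.82 -1.83]
```

View pics/c13.png

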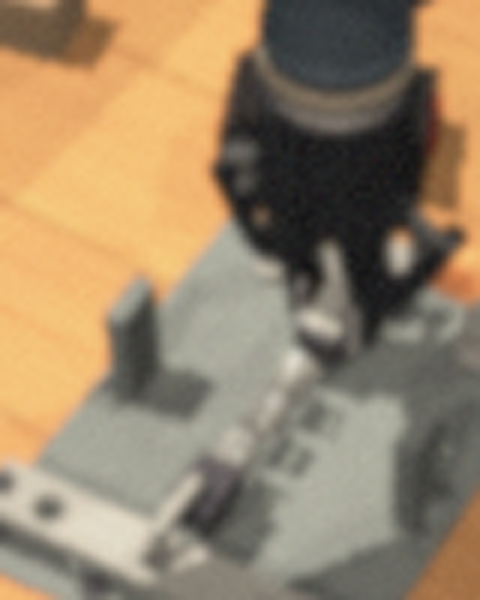

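View pics/cw13.png

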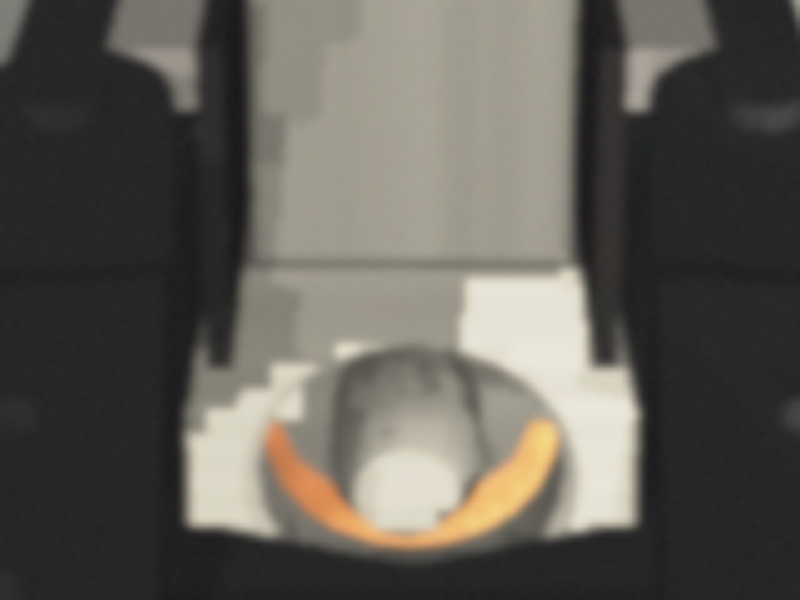

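>>> carry_out --commands '[[[0, 0, 0.15, 0, -0.1, 0, 10], [0, 0, 0.3, 0, -0.1, 0, 10], [0, 0, 0.4, 0, -0.1, 0, 10], [0, 0, 0.4, 0, -0.1, 0, 10], [0, 0, 0.4, 0, -0.1, 0, 10]]]'

```text
t: 9.25
tcp_pos: [0.6484, 0.0107, 0.0289]
tool_rot: [-0.037, 0.707, 0.038, 0.705]
force: [-9.3, -2.6, 0.1]
finger_gap: 0.251
```

```bash
python3 - <<'E'
from h import *
a=snap('scene','s14');snap('wrist','w14')
goto([0.6491,0.0103,0.03],95.97)
crop('w14',240,340,160,120,5,'cw14')
E
```

```text
t 9.35 tcp [0.6483 0.0107 0.0289] ydir 96.02 down [-0.0038  0.0013 -1.    ] F [-9.7 -1.8 -1.3] gap 21.4
shift [-0.045 -0.019  0.03 ] turn [ 0.011 -0.041 -0.019] q6 [-0.16  0.82  1.5   0.    0.83 -1.83]
```

View pics/cw14.png

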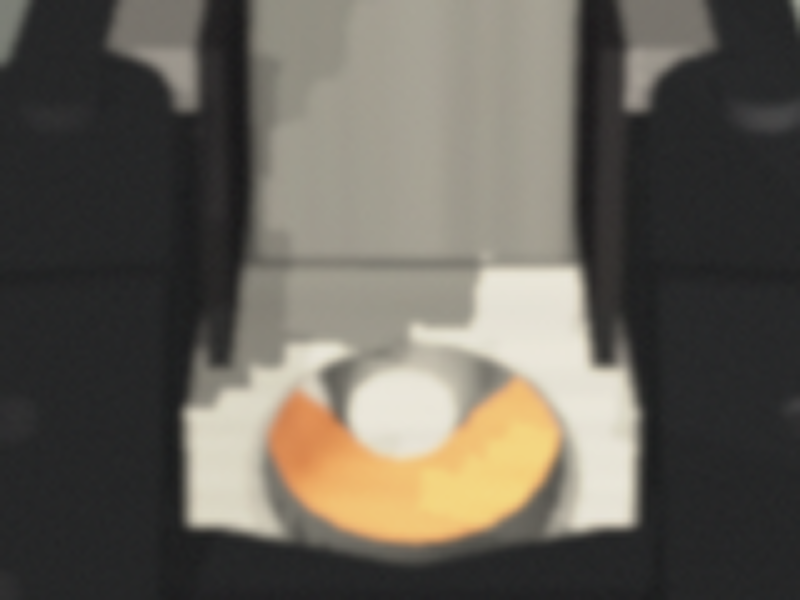

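>>> carry_out --commands '[[[0, 0, 0.07, 0, 0, 0, 10], [0.15, 0, 0.07, 0, 0, 0, 10], [0.3, 0, 0.07, 0, 0, 0, 10], [0.42, 0, 0.07, 0, 0, 0, 10], [0.42, 0, 0.07, 0, 0, 0, 10]]]'

```text
t: 9.85
tcp_pos: [0.6497, 0.0109, 0.0186]
tool_rot: [-0.036, 0.708, 0.037, 0.704]
force: [-10.8, -0.1, 3.2]
finger_gap: 0.255
```

```bash
python3 - <<'E'
from h import *
a=snap('scene','s15');snap('wrist','w15')
goto([0.6491,0.0103,0.03],95.97)
crop('w15',240,340,160,120,5,'cw15')
crop('s15',262,180,80,100,6,'c15')
E
```

```text
t 9.95 tcp [0.6498 0.0111 0.0188] ydir 95.96 down [-0.0047  0.002  -1.    ] F [-9.9 -0.7  2.2] gap 21.5
shift [-0.448 -0.029 -0.032] turn [-0.002 -0.051 -0.029] q6 [-0.16  0.84  1.49  0.    0.82 -1.83]
```

View pics/cw15.png

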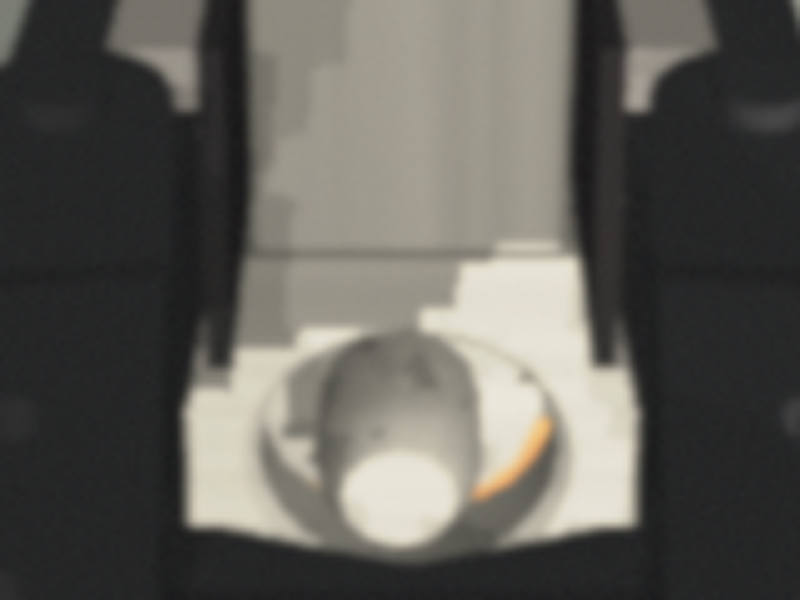

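View pics/c15.png

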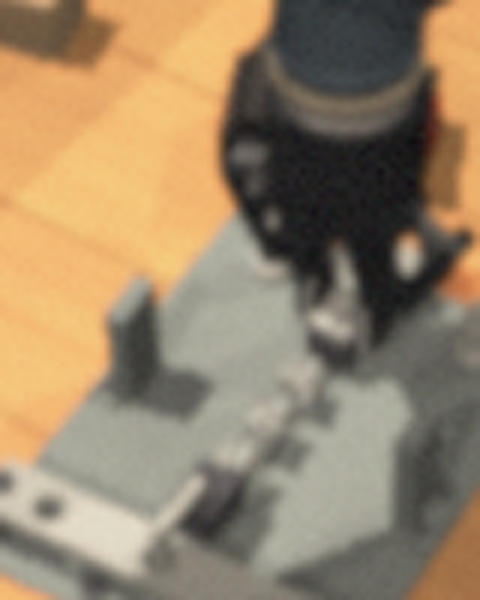

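>>> carry_out --commands '[[[0.05, 0, 0, 0, 0, 0, 10], [0.1, 0, 0, 0, 0, 0, 10], [0.1, 0, 0, 0, 0, 0, 10], [0.1, 0, 0, 0, 0, 0, 10], [0.1, 0, 0, 0, 0, 0, 10]]]'

```text
t: 10.45
tcp_pos: [0.65, 0.011, 0.018]
tool_rot: [-0.036, 0.708, 0.037, 0.705]
force: [-11.7, -0.6, 9.9]
finger_gap: 0.252
```

```bash
python3 - <<'E'
from h import *
a=snap('scene','s16');snap('wrist','w16')
goto([0.6491,0.0103,0.03],95.97)
crop('w16',240,340,160,120,5,'cw16')
crop('s16',262,230,50,50,12,'c16')
E
```

```text
t 10.55 tcp [0.6499 0.0111 0.018 ] ydir 95.97 down [-0.0041  0.0017 -1.    ] F [-13.   -0.9  10.4] gap 22.0
shift [-0.48  -0.026 -0.038] turn [ 0.    -0.045 -0.024] q6 [-0.16  0.84  1.49  0.    0.81 -1.83]
```

View pics/cw16.png

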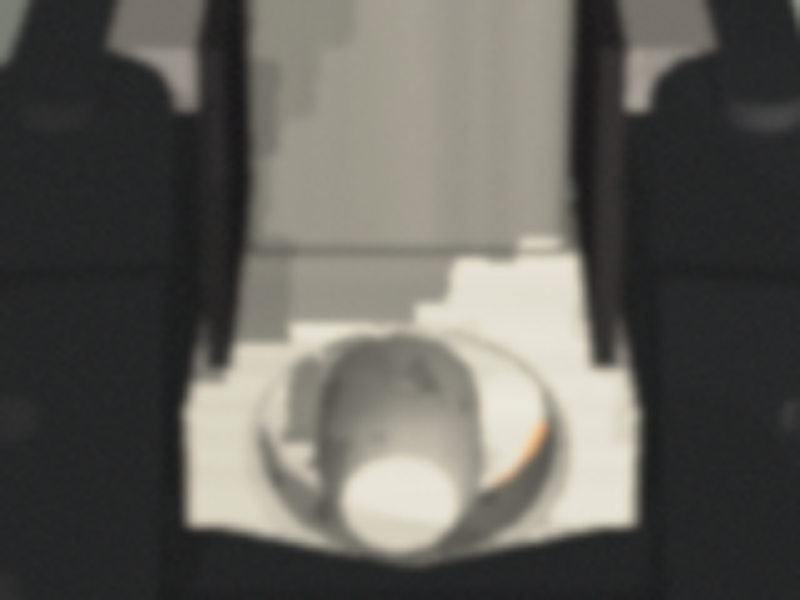

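View pics/c16.png

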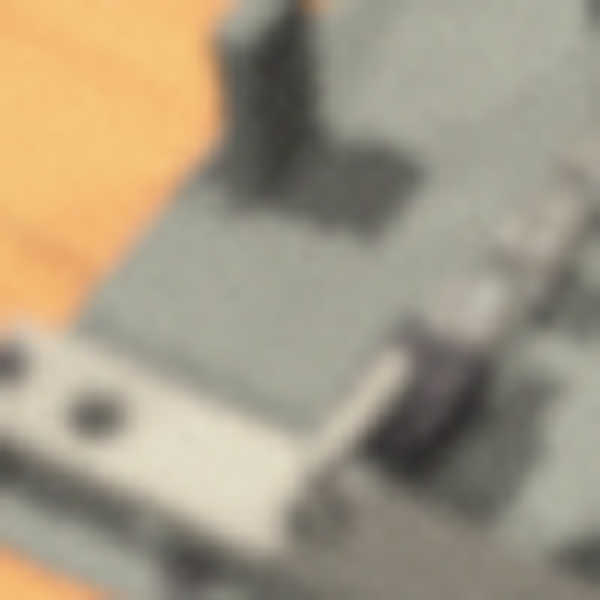

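>>> carry_out --commands '[[[0, 0, -0.1, 0, 0, 0, 10], [0, 0, -0.2, 0, 0, 0, 10], [0, 0, -0.2, 0, 0, 0, 10], [0, 0, -0.2, 0, 0, 0, 36], [0, 0, -0.2, 0, 0, 0, 36]]]'

```text
t: 11.05
tcp_pos: [0.6531, 0.0098, 0.0182]
tool_rot: [-0.037, 0.701, 0.036, 0.711]
force: [0.2, 0.7, -0.7]
finger_gap: 0.416
```

>>> carry_out --commands '[[[0, 0, 0, 0, 0, 0, 36], [0, 0, 0, 0, 0, 0, 36], [0, 0, 0, 0, 0, 0, 36], [0, 0, 0, 0, 0, 0, 36], [-0.1, 0, 0, 0, 0, 0, 36]]]'

```text
t: 11.55
tcp_pos: [0.6501, 0.0101, 0.0195]
tool_rot: [-0.037, 0.703, 0.037, 0.709]
force: [0.3, 0.3, -0.3]
finger_gap: 0.422
```

```bash
python3 - <<'E'
from h import *
a=snap('scene','s17');snap('wrist','w17')
goto([0.6491,0.0103,0.15],95.97)
crop('s17',262,180,100,100,6,'c17')
E
```

```text
t 11.65 tcp [0.6506 0.01   0.0201] ydir 95.96 down [ 9.1e-03  6.0e-04 -1.0e+00] F [-0.6  0.   0.6] gap 36.3
shift [-5.194  0.015 -0.012] turn [-0.003  0.104  0.004] q6 [-0.16  0.83  1.5   0.    0.8  -1.83]
```

View pics/w17.png

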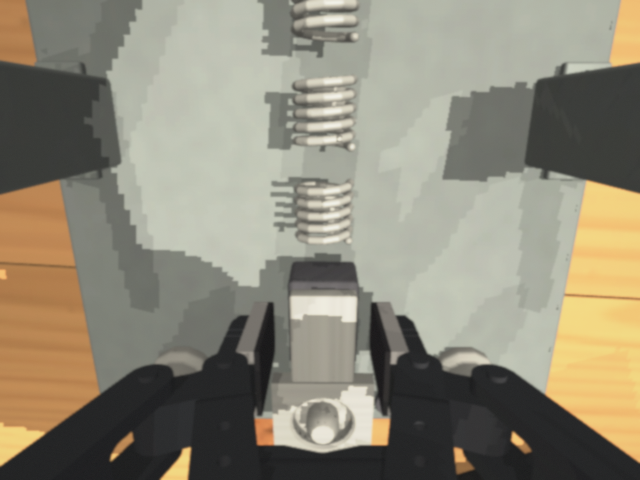

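View pics/c17.png

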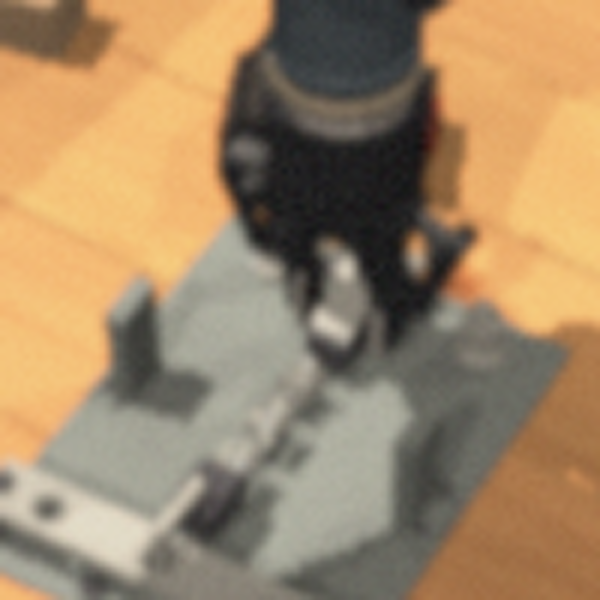

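>>> carry_out --commands '[[[-0.4, 0, 0, 0, 0.1, 0, 36], [-1, 0, 0, 0, 0.1, 0, 36], [-2.5, 0, 0, 0, 0.1, 0, 36], [-4.5, 0, 0, 0, 0.1, 0, 36], [-6.5, 0, 0, 0, 0.1, 0, 36]]]'

```text
t: 12.15
tcp_pos: [0.6485, 0.01, 0.1842]
tool_rot: [-0.037, 0.706, 0.037, 0.706]
force: [1.0, 0.2, 0.3]
finger_gap: 0.419
```

```bash
python3 - <<'E'
from h import *
goto([0.5234,-0.3717,0.14],94.5)
a=snap('scene','s18');snap('wrist','w18')
crop('s18',235,180,130,130,6,'c18')
E
```

```text
t 12.15 tcp [0.6485 0.01   0.1842] ydir 95.95 down [-8.e-04  0.e+00 -1.e+00] F [1.  0.2 0.3] gap 35.8
shift [  1.773 -14.668  -6.558] turn [ 0.291 -0.01  -0.001] q6 [-0.16  0.61  1.41 -0.    1.12 -1.83]
```

View pics/w18.png

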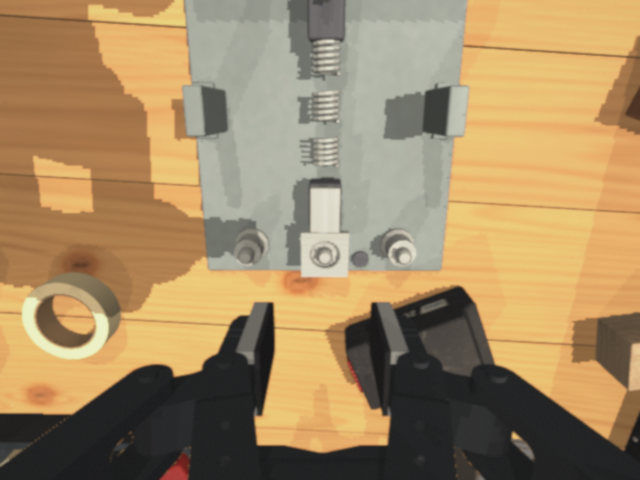

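View pics/c18.png

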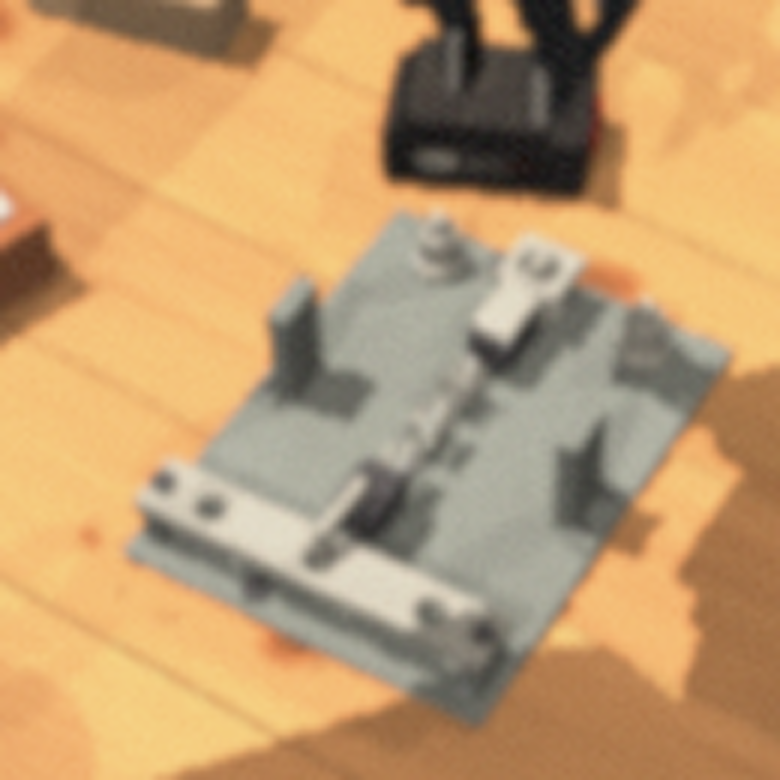

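>>> carry_out --commands '[[[0, -1.7, -0.75, 0, 0, 0, 60], [0, -3.4, -1.5, 0, 0, 0, 60], [0, -5.1, -2.25, 0, 0, 0, 60], [0, -6.8, -3, 0.1, 0, 0, 60], [0, -8.5, -3.75, 0.2, 0, 0, 60]]]'

```text
t: 12.75
tcp_pos: [0.577, -0.2126, 0.183]
tool_rot: [-0.031, 0.706, 0.03, 0.707]
force: [0.2, 0.5, 0.3]
finger_gap: 0.702
```

>>> carry_out --commands '[[[0, -1.6, -0.75, 0, 0, 0, 60], [0, -3.2, -1.5, 0, 0, 0, 60], [0, -4.8, -2.2, 0, 0, 0, 60], [0, -6.0, -2.8, 0.1, 0, 0, 60], [0, -6.0, -2.8, 0.1, 0, 0, 60]]]'

```text
t: 13.25
tcp_pos: [0.5194, -0.3717, 0.183]
tool_rot: [-0.027, 0.706, 0.024, 0.707]
force: [0.5, 0.5, -0.4]
finger_gap: 0.703
```

```bash
python3 - <<'E'
from h import *
snap('top','t19');snap('wrist','w19')
goto([0.5234,-0.3717,0.14],94.5)
E
```

```text
t 13.35 tcp [ 0.5204 -0.3671  0.1826] ydir 94.34 down [-0.e+00  3.e-04 -1.e+00] F [-0.6  0.9  0.1] gap 59.8
shift [ 1.704 -0.193  0.106] turn [-0.033  0.    -0.003] q6 [-0.79  0.6   1.45  0.    1.1  -2.44]
```

View pics/w19.png

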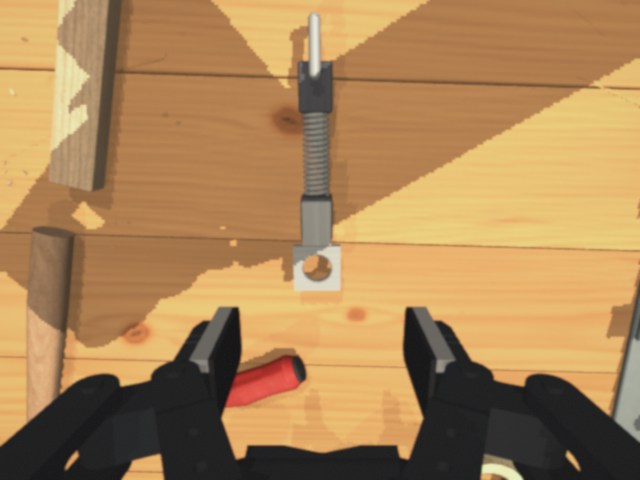

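View pics/t19.png

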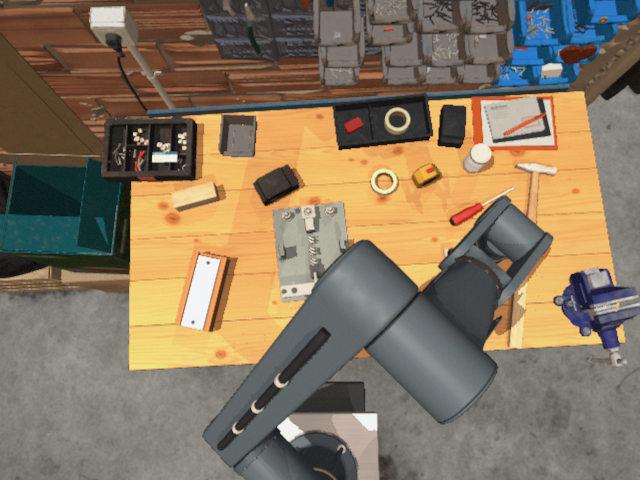

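```bash
python3 - <<'E'
from h import *
s=load('w19')
e=ray(s,317,267,.026);h=ray(s,313,18,.034)
d=(e-h)[:2];a=np.degrees(np.arctan2(d[1],d[0]));u=d/np.linalg.norm(d);g=e[:2]-.0335*u
print(e,h,a,np.linalg.norm(d),g)
goto([*g,0.001],90+a)
E
```

```text
[ 0.55518222 -0.37056087  0.026     ] [ 0.3862835  -0.38491691  0.034     ] 4.858343986341478 0.16950773393492702 [ 0.52180258 -0.37339807]
t 13.35 tcp [ 0.5204 -0.3671  0.1826] ydir 94.34 down [-0.e+00  3.e-04 -1.e+00] F [-0.6  0.9  0.1] gap 59.8
shift [ 7.264 -0.258  0.037] turn [-0.104  0.    -0.003] q6 [-0.79  0.6   1.45  0.    1.1  -2.44]
```

>>> carry_out --commands '[[[1.3, -0.2, 0.03, -0.1, 0, 0, 60], [2.8, -0.25, 0.03, -0.1, 0, 0, 60], [4.2, -0.25, 0.03, -0.1, 0, 0, 60], [5.4, -0.25, 0.03, -0.1, 0, 0, 60], [5.9, -0.25, 0.03, -0.1, 0, 0, 60]]]'

```text
t: 13.85
tcp_pos: [0.5212, -0.3694, 0.0321]
tool_rot: [-0.03, 0.708, 0.033, 0.705]
force: [-0.4, -0.3, 1.0]
finger_gap: 0.703
```

```bash
python3 - <<'E'
from h import *
s=snap('wrist','w20')
goto([0.5218,-0.3734,0.001],94.8)
E
```

```text
t 13.9 tcp [ 0.521  -0.3695  0.0314] ydir 95.06 down [-0.005   0.0049 -1.    ] F [ 0.7 -0.3 -2.1] gap 59.9
shift [ 1.213 -0.165  0.023] turn [ 0.052 -0.052 -0.061] q6 [-0.79  0.81  1.52 -0.    0.82 -2.45]
```

View pics/w20.png

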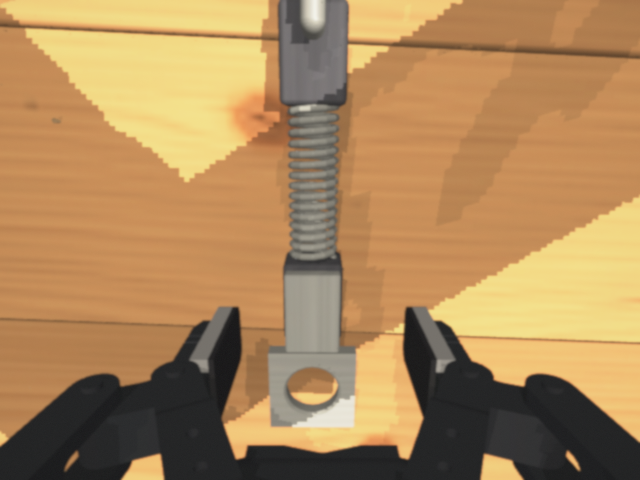

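>>> carry_out --commands '[[[0.5, -0.16, 0.02, 0.05, -0.05, -0.06, 60], [1.0, -0.16, 0.02, 0.05, -0.05, -0.06, 60], [1.2, -0.16, 0.02, 0.05, -0.05, -0.06, 60], [1.2, -0.16, 0.02, 0.05, -0.05, -0.06, 15], [1.2, -0.16, 0.02, 0.05, -0.05, -0.06, 10]]]' --force 90

```text
t: 14.4
tcp_pos: [0.5232, -0.3771, 0.0054]
tool_rot: [-0.031, 0.705, 0.027, 0.708]
force: [-0.2, -0.1, -0.7]
finger_gap: 0.371
```

>>> carry_out --commands '[[[0, 0, 0, 0, 0, 0, 10], [0, 0, 0, 0, 0, 0, 10], [0, 0, 0, 0, 0, 0, 10], [-0.4, 0, 0, 0, 0, 0, 10], [-1, 0, 0, 0, 0, 0, 10]]]' --force 90

```text
t: 14.9
tcp_pos: [0.5221, -0.3758, 0.0295]
tool_rot: [-0.03, 0.706, 0.028, 0.707]
force: [0.0, 0.2, -1.5]
finger_gap: 0.253
```

>>> carry_out --commands '[[[-1, 0, 0, 0, 0, 0, 10], [-2, 0, 0, 0, 0, 0, 10], [-3, 0, 0, 0, 0, 0, 10], [-4.2, 0, 0, 0, 0, 0, 10], [-4.2, 0, 0, 0, 0, 0, 10]]]'

```text
t: 15.4
tcp_pos: [0.5248, -0.3784, 0.1404]
tool_rot: [-0.034, 0.703, 0.025, 0.71]
force: [0.6, -1.0, -0.4]
finger_gap: 0.255
```

```bash
python3 - <<'E'
from h import *
s=snap('wrist','w21')
c=np.array([.5772,.00256]);u=np.array([np.cos(.1042),np.sin(.1042)]);n=np.array([-u[1],u[0]])
h2=c-.105*u-.06*n; print('h2',h2,'tcp',h2+.1373*u)
goto([*(h2+.1373*u),0.12],95.97)
E
```

```text
h2 [ 0.4790102  -0.06803578] tcp [ 0.6155655  -0.05375499]
t 15.45 tcp [ 0.5237 -0.3773  0.138 ] ydir 94.71 down [ 0.0088 -0.0094 -0.9999] F [ 0.1  0.1 -1.7] gap 21.3
shift [ 0.631 12.603  4.72 ] turn [-0.252  0.091  0.117] q6 [-0.8   0.66  1.47 -0.    1.   -2.45]
```

View pics/w21.png

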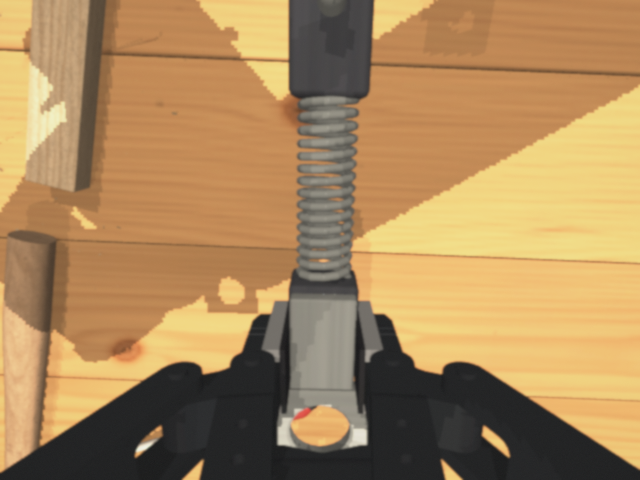

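>>> carry_out --commands '[[[0, 1.5, 0.6, 0, 0, 0, 10], [0, 3.2, 1.2, -0.1, 0, 0, 10], [0, 4.9, 1.8, -0.2, 0, 0, 10], [0, 6.6, 2.5, -0.3, 0.09, 0.1, 10], [0.1, 8.3, 3.1, -0.42, 0.09, 0.1, 10]]]'

```text
t: 15.95
tcp_pos: [0.5826, -0.1612, 0.1306]
tool_rot: [-0.041, 0.708, 0.043, 0.704]
force: [-0.2, -0.5, -1.2]
finger_gap: 0.254
```

>>> carry_out --commands '[[[0.1, 1.2, 0.5, 0, 0, 0, 10], [0.2, 2.4, 0.9, 0, 0, 0, 10], [0.3, 3.6, 1.3, 0, 0, 0, 10], [0.4, 4.2, 1.5, 0, 0, 0, 10], [0.5, 4.2, 1.5, 0, 0, 0, 10]]]'

```text
t: 16.45
tcp_pos: [0.6067, -0.0521, 0.1182]
tool_rot: [-0.042, 0.708, 0.044, 0.704]
force: [-0.7, 0.4, -1.5]
finger_gap: 0.251
```

```bash
python3 - <<'E'
from h import *
s=snap('wrist','w22');snap('scene','s22')
goto([0.6157,-0.0537,0.055],96.8)
crop('s22',262,240,80,80,8,'c22')
E
```

```text
t 16.55 tcp [ 0.6067 -0.0547  0.1184] ydir 96.84 down [-0.006   0.0025 -1.    ] F [ 0.3 -0.6 -2.2] gap 21.7
shift [ 2.533 -0.01   0.375] turn [ 0.008 -0.065 -0.037] q6 [-0.27  0.65  1.56  0.    0.93 -1.96]
```

View pics/c22.png

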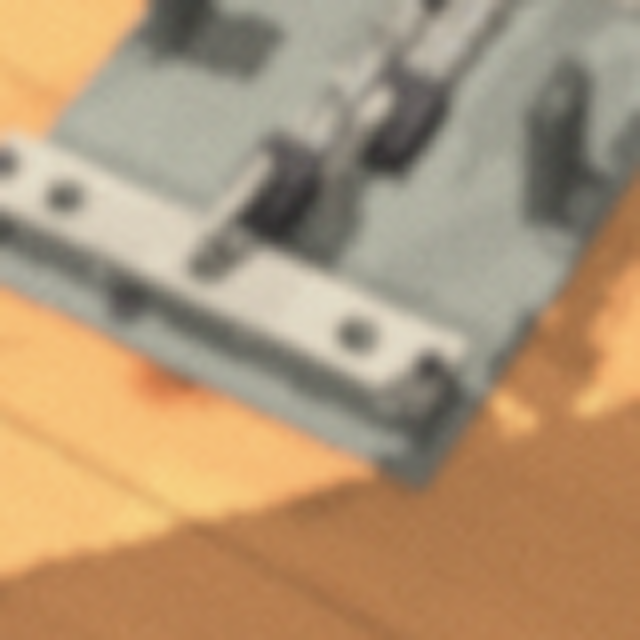

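View pics/w22.png

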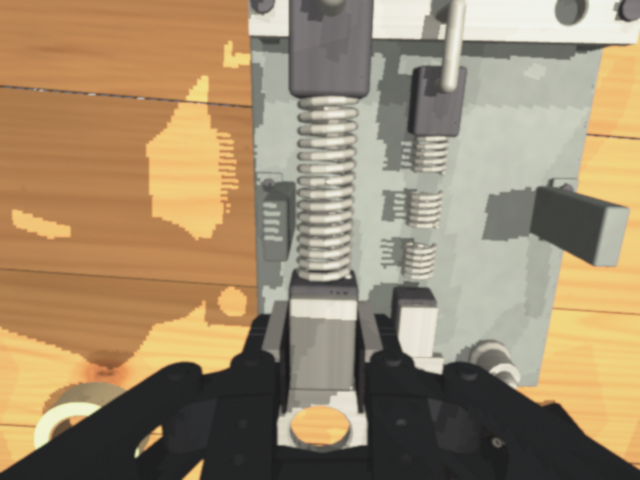

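>>> carry_out --commands '[[[0.5, 0, 0.3, 0, -0.06, -0.03, 10], [1.0, 0, 0.37, 0, -0.06, -0.03, 10], [1.5, 0, 0.37, 0, -0.06, -0.03, 10], [2.0, 0, 0.37, 0, -0.06, -0.03, 10], [2.5, 0, 0.37, 0, -0.06, -0.03, 10]]]'

```text
t: 17.05
tcp_pos: [0.6158, -0.0532, 0.0552]
tool_rot: [-0.041, 0.706, 0.042, 0.706]
force: [0.4, -1.5, -1.1]
finger_gap: 0.249
```

```bash
python3 - <<'E'
from h import *
s=snap('wrist','w23');snap('scene','s23')
goto([0.6157,-0.0537,0.049],96.8)
crop('s23',282,240,50,50,12,'c23')
E
```

```text
t 17.15 tcp [ 0.6144 -0.0527  0.0542] ydir 96.79 down [-0.0036  0.0022 -1.    ] F [ 0.2  0.5 -2. ] gap 21.5
shift [ 0.207 -0.047  0.046] turn [-0.003 -0.038 -0.029] q6 [-0.27  0.75  1.58  0.    0.82 -1.96]
```

View pics/c23.png

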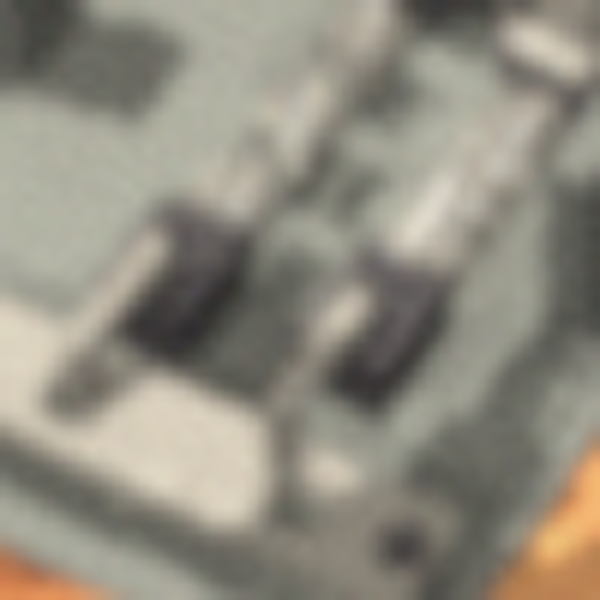

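View pics/w23.png

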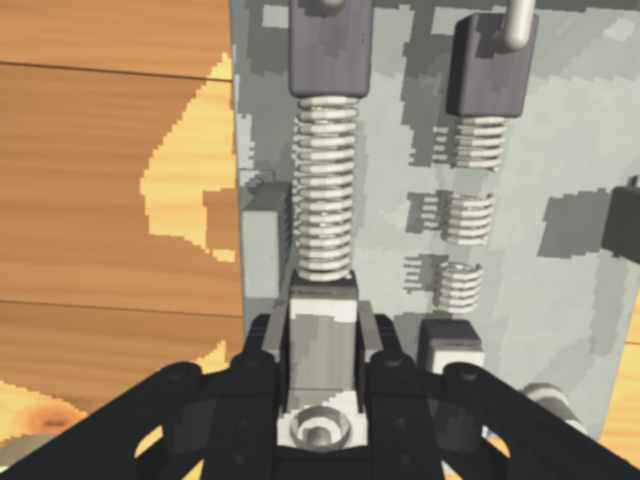

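>>> carry_out --commands '[[[0.1, -0.03, 0.03, 0, -0.04, -0.03, 10], [0.2, -0.03, 0.03, 0, -0.04, -0.03, 10], [0.35, -0.03, 0.03, 0, -0.04, -0.03, 10], [0.5, -0.03, 0.03, 0, -0.04, -0.03, 10], [0.6, -0.03, 0.03, 0, -0.04, -0.03, 10]]]'

```text
t: 17.65
tcp_pos: [0.6172, -0.0535, 0.0417]
tool_rot: [-0.043, 0.704, 0.041, 0.708]
force: [0.9, -0.1, -1.7]
finger_gap: 0.255
```

```bash
python3 - <<'E'
from h import *
snap('scene','s24')
goto([0.6157,-0.0537,0.030],96.8)
crop('s24',282,240,50,50,12,'c24')
E
```

```text
t 17.7 tcp [ 0.6169 -0.0535  0.0413] ydir 96.81 down [ 0.0044 -0.0011 -1.    ] F [ 0.1 -0.1 -1.7] gap 21.9
shift [ 0.451 -0.002 -0.05 ] turn [0.001 0.049 0.019] q6 [-0.27  0.77  1.58  0.    0.78 -1.96]
```

View pics/c24.png

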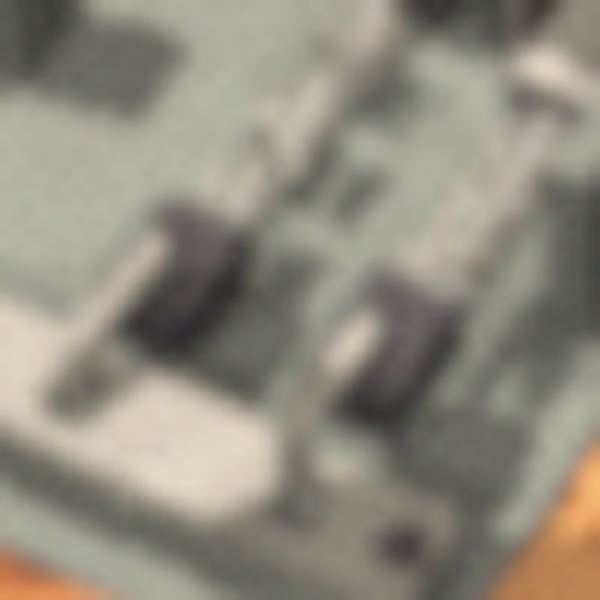

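>>> carry_out --commands '[[[0.1, 0, -0.05, 0, 0.04, 0, 10], [0.2, 0, -0.05, 0, 0.04, 0, 10], [0.3, 0, -0.05, 0, 0.04, 0, 10], [0.4, 0, -0.05, 0, 0.04, 0, 10], [0.45, 0, -0.05, 0, 0.04, 0, 10]]]'

```text
t: 18.2
tcp_pos: [0.6159, -0.0537, 0.0302]
tool_rot: [-0.043, 0.705, 0.041, 0.706]
force: [-0.7, -0.2, -1.7]
finger_gap: 0.255
```

```bash
python3 - <<'E'
from h import *
snap('scene','s25');snap('wrist','w25')
goto([0.6157,-0.0537,0.030],96.8)
crop('s25',282,240,50,50,12,'c25')
E
```

```text
t 18.3 tcp [ 0.6158 -0.0537  0.0303] ydir 96.81 down [ 0.0011 -0.0016 -1.    ] F [-0.2 -0.2 -2.7] gap 21.7
shift [ 0.011  0.001 -0.004] turn [0.001 0.011 0.02 ] q6 [-0.27  0.79  1.58 -0.    0.77 -1.96]
```

View pics/c25.png

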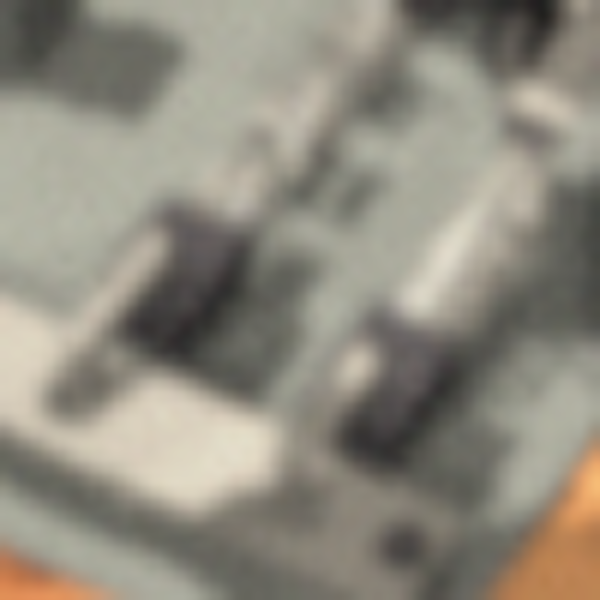

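View pics/w25.png

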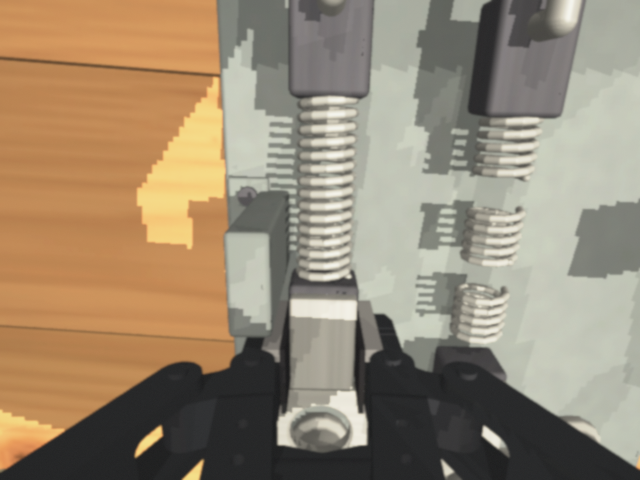

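>>> carry_out --commands '[[[0, 0, 0.15, 0, 0, 0, 10], [0, 0, 0.33, 0, 0, 0, 10], [0, 0, 0.51, 0, 0, 0, 10], [0, -0.01, 0.69, 0, 0, 0, 10], [0, -0.01, 0.87, 0, 0, 0, 10]]]'

```text
t: 18.8
tcp_pos: [0.6357, -0.0511, 0.0299]
tool_rot: [-0.042, 0.707, 0.042, 0.705]
force: [-5.5, -0.9, -0.6]
finger_gap: 0.251
```

>>> carry_out --commands '[[[0, 0, 0.18, 0, -0.05, 0, 10], [0, 0, 0.36, 0, -0.1, 0, 10], [0, 0, 0.54, 0, -0.1, 0, 10], [0, -0.01, 0.7, 0, -0.1, 0, 10], [0, -0.01, 0.8, 0, -0.1, 0, 10]]]'

```text
t: 19.3
tcp_pos: [0.6529, -0.0488, 0.0292]
tool_rot: [-0.042, 0.706, 0.043, 0.705]
force: [-9.9, -1.1, -0.9]
finger_gap: 0.251
```

```bash
python3 - <<'E'
from h import *
snap('scene','s26');snap('wrist','w26')
goto([0.656,-0.0487,0.030],96.8)
crop('w26',240,340,160,120,5,'cw26')
E
```

```text
t 19.4 tcp [ 0.653  -0.0488  0.0292] ydir 96.89 down [-9.e-04  4.e-04 -1.e+00] F [-9.5 -1.9 -1. ] gap 21.5
shift [-0.034 -0.009  0.12 ] turn [ 0.018 -0.01  -0.006] q6 [-0.25  0.82  1.48  0.    0.84 -1.94]
```

View pics/cw26.png

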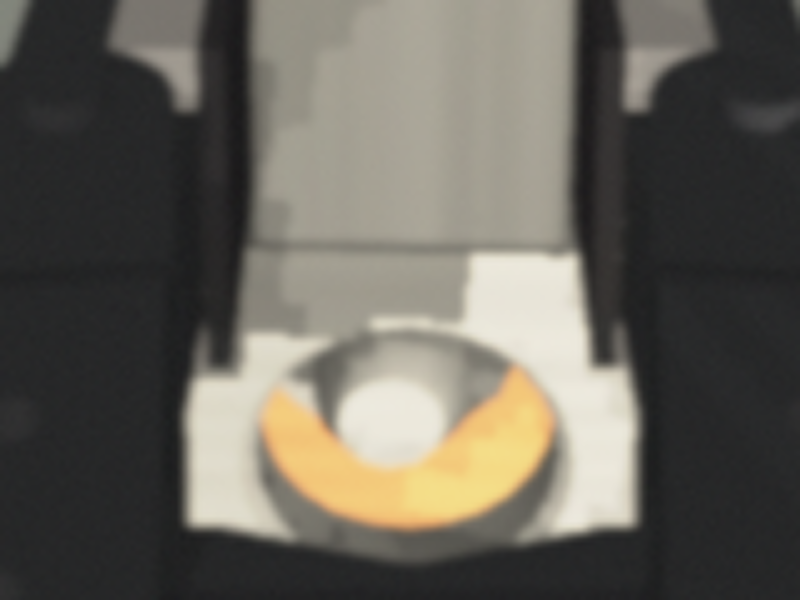

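>>> carry_out --commands '[[[0, -0.02, 0.16, 0, 0, 0, 10], [0.05, -0.04, 0.18, 0, 0, 0, 10], [0.2, -0.04, 0.18, 0, 0, 0, 10], [0.35, -0.04, 0.18, 0, 0, 0, 10], [0.44, -0.04, 0.18, 0, 0, 0, 10]]]'

```text
t: 19.9
tcp_pos: [0.6566, -0.0489, 0.0188]
tool_rot: [-0.041, 0.707, 0.042, 0.705]
force: [-12.8, 0.2, 14.8]
finger_gap: 0.251
```

```bash
python3 - <<'E'
from h import *
snap('scene','s27');snap('wrist','w27')
goto([0.656,-0.0487,0.018],96.8)
crop('w27',240,340,160,120,5,'cw27')
E
```

```text
t 20.0 tcp [ 0.6565 -0.0489  0.0191] ydir 96.73 down [-0.0033  0.0018 -1.    ] F [-11.9  -1.8   5.8] gap 21.5
shift [ 0.044  0.009 -0.021] turn [-0.014 -0.035 -0.025] q6 [-0.24  0.84  1.47  0.    0.83 -1.93]
```

View pics/cw27.png

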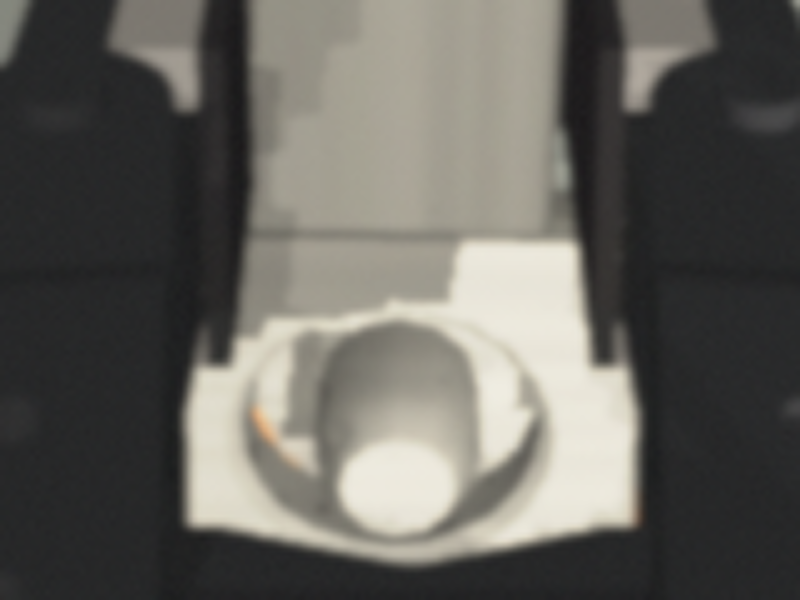

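>>> carry_out --commands '[[[0.08, 0, 0, 0, 0, 0, 10], [0.08, 0, -0.1, 0, 0, 0, 10], [0.08, 0, -0.2, 0, 0, 0, 10], [0.08, 0, -0.2, 0, 0, 0, 36], [0.08, 0, -0.2, 0, 0, 0, 36]]]'

```text
t: 20.5
tcp_pos: [0.6597, -0.0508, 0.0184]
tool_rot: [-0.043, 0.7, 0.041, 0.711]
force: [0.5, -0.2, 0.3]
finger_gap: 0.42
```

>>> carry_out --commands '[[[0, 0, 0, 0, 0, 0, 36], [0, 0, 0, 0, 0, 0, 36], [0, 0, 0, 0, 0, 0, 36], [0, 0, 0, 0, 0, 0, 36], [-0.1, 0, 0, 0, 0, 0, 36]]]'

```text
t: 21.0
tcp_pos: [0.657, -0.0503, 0.0198]
tool_rot: [-0.042, 0.702, 0.042, 0.709]
force: [-0.7, 0.3, 0.4]
finger_gap: 0.422
```

```bash
python3 - <<'E'
from h import *
snap('scene','s28');snap('wrist','w28')
goto([0.656,-0.0487,0.018],96.8)
E
```

```text
t 21.1 tcp [ 0.6575 -0.0504  0.0204] ydir 96.81 down [ 1.100e-02 -9.000e-04 -9.999e-01] F [ 0.3  0.6 -0.2] gap 35.9
shift [ 0.096  0.076 -0.053] turn [0.001 0.124 0.025] q6 [-0.25  0.84  1.48  0.    0.81 -1.94]
```

View pics/w28.png

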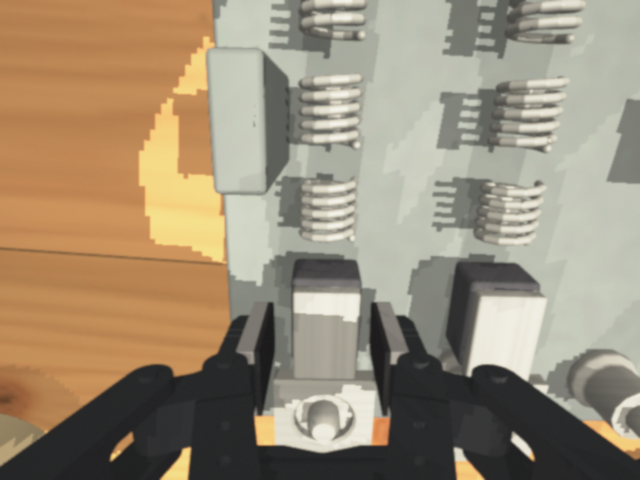

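Released, eye at (322,420) held by its pin. Rise and view the whole frame.

>>> carry_out --commands '[[[-0.4, 0, 0, 0, 0.1, 0, 36], [-1, 0, 0, 0, 0.12, 0, 36], [-2.5, 0, 0, 0, 0.12, 0, 36], [-4.5, 0, 0, 0, 0.12, 0, 36], [-6.5, 0, 0, 0, 0.12, 0, 36]]]'

```text
t: 21.6
tcp_pos: [0.6553, -0.0502, 0.1852]
tool_rot: [-0.043, 0.706, 0.041, 0.706]
force: [0.9, -0.6, 1.6]
finger_gap: 0.422
```

>>> carry_out --commands '[[[-1, 0.3, -1, 0, 0, 0, 85], [-2, 0.6, -2.5, 0, 0, 0, 85], [-3, 1, -4, 0, 0, 0, 85], [-4, 1.6, -5.5, 0, 0, 0, 85], [-4.5, 2.2, -7, 0, 0, 0, 85]]]'

```text
t: 22.1
tcp_pos: [0.4748, -0.0161, 0.2985]
tool_rot: [-0.043, 0.704, 0.04, 0.708]
force: [0.1, 0.0, 0.5]
finger_gap: 0.998
```

```bash
python3 - <<'E'
from h import *
snap('scene','s29');snap('wrist','w29');snap('top','t29')
goto([0.42,0.25,0.28],95.97)
crop('s29',235,180,110,110,7,'c29')
E
```

```text
t 22.25 tcp [ 0.4736 -0.0154  0.2976] ydir 96.84 down [ 0.0034 -0.0029 -1.    ] F [0.8 0.5 0.5] gap 85.1
shift [ 0.666 10.797 -0.865] turn [0.174 0.035 0.038] q6 [-0.27  0.24  1.71 -0.    1.19 -1.96]
```

View pics/w29.png

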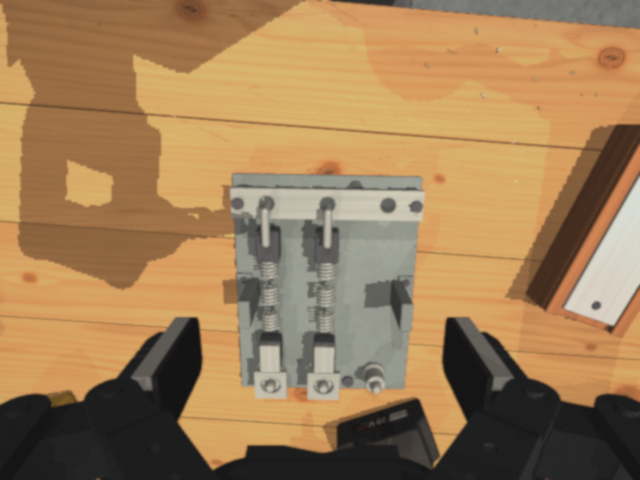

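View pics/c29.png

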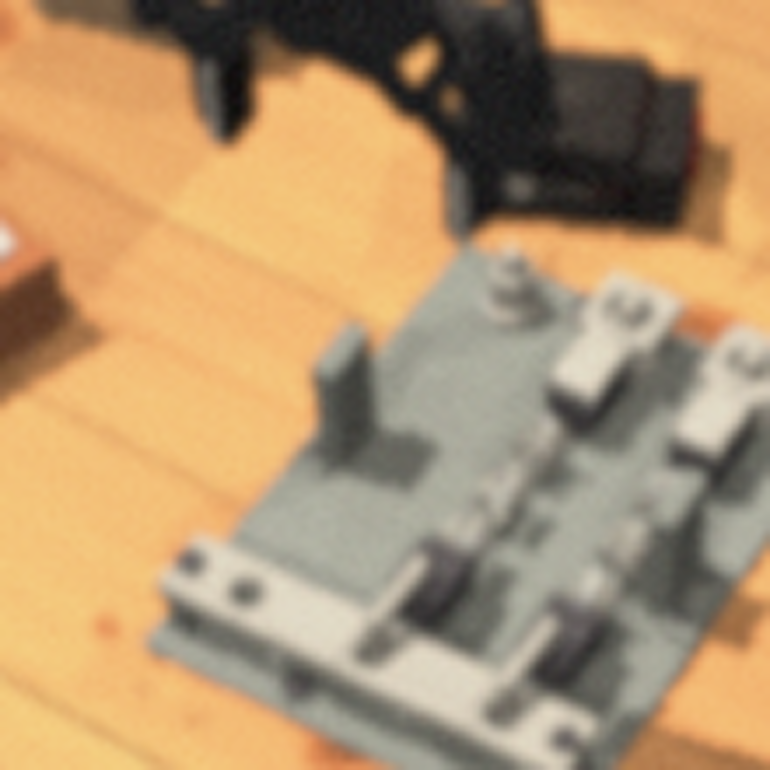

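>>> carry_out --commands '[[[0, 2, -0.4, 0.8, 0, 0, 30], [0, 4, -0.8, 1.6, 0, 0, 20], [0, 6, -1.2, 2.4, 0, 0, 10], [0, 8, -1.6, 3.2, 0, 0, 10], [0, 10, -2, 4, 0, 0, 0]]]'

```text
t: 22.75
tcp_pos: [0.3982, 0.2234, 0.2952]
tool_rot: [0.082, 0.702, -0.083, 0.703]
force: [2.0, 0.2, -0.1]
finger_gap: 0.138
```

>>> carry_out --commands '[[[0, 1, 0, 0.7, 0, 0, 0], [0, 2, 0, 0.7, 0, 0, 0], [0, 2, 0, 0.7, 0, 0, 0], [0, 2, 0, 0.7, 0, 0, 0], [0, 2, 0, 0.7, 0, 0, 0]]]'

```text
t: 23.25
tcp_pos: [0.4091, 0.2694, 0.2944]
tool_rot: [0.102, 0.7, -0.104, 0.699]
force: [-0.8, 0.2, -0.2]
finger_gap: 0.002
```

```bash
python3 - <<'E'
from h import *
snap('wrist','w30')
goto([0.33,0.33,0.12],73)
E
```

```text
t 23.3 tcp [0.4091 0.2692 0.2944] ydir 73.23 down [-6.0e-04 -2.4e-03 -1.0e+00] F [ 0.6  0.3 -1.1] gap -0.3
shift [ 6.973  1.433 -3.731] turn [0.047 0.002 0.028] q6 [ 0.35  0.27  1.68 -0.    1.2  -0.92]
```

View pics/w30.png

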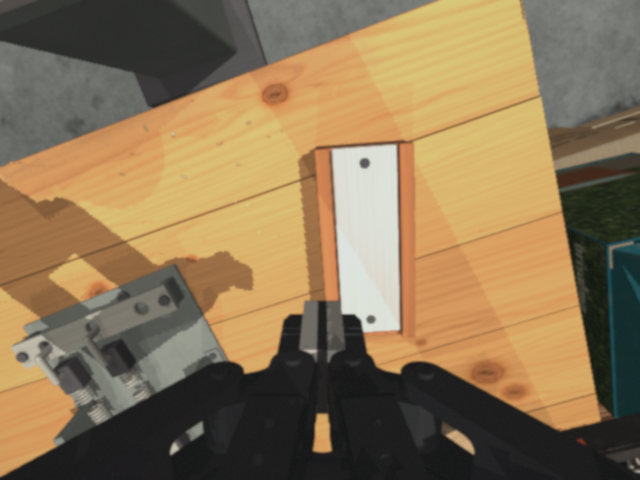

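```bash
python3 - <<'E'
from h import *
s=load('w30')
hsv=cv2.cvtColor(s['image'],cv2.COLOR_RGB2HSV)
m=((hsv[...,1]<40)&(hsv[...,2]>150)).astype(np.uint8); m[:130]=0;m[345:]=0;m[:,:322]=0;m[:,420:]=0
m=cv2.morphologyEx(m,cv2.MORPH_CLOSE,np.ones((11,11)))
cs=max(cv2.findContours(m,0,2)[0],key=cv2.contourArea); ap=cv2.approxPolyDP(cs,5,True)[:,0]
for p in ap: print(p,ray(s,*map(float,p),.048).round(4))
for p in [(364.5,163),(370.5,320),(413,142),(413,336),(316,150)]: print(p,ray(s,*p,.048).round(4))
E
```

```text
[393 144] [0.3783 0.3452 0.048 ]
[332 150] [0.3675 0.2904 0.048 ]
[341 312] [0.5269 0.2534 0.048 ]
[354 313] [0.5318 0.266  0.048 ]
[363 331] [0.5545 0.2695 0.048 ]
[399 329] [0.563  0.3061 0.048 ]
(364.5, 163) [0.3874 0.3159 0.048 ]
(370.5, 320) [0.5444 0.2802 0.048 ]
(413, 142) [0.3818 0.363  0.048 ]
(413, 336) [0.5752 0.3182 0.048 ]
(316, 150) [0.3632 0.2764 0.048 ]
```

```bash
python3 - <<'E'
from h import *
goto([0.3398,0.3263,0.09],77)
E
```

```text
t 23.3 tcp [0.4091 0.2692 0.2944] ydir 73.23 down [-6.0e-04 -2.4e-03 -1.0e+00] F [ 0.6  0.3 -1.1] gap -0.3
shift [ 8.174  1.407 -3.313] turn [-0.753  0.001  0.028] q6 [ 0.35  0.27  1.68 -0.    1.2  -0.92]
```

>>> carry_out --commands '[[[0.5, 0.6, -1.5, -0.3, 0, 0, 0], [1.2, 1.2, -3.1, -0.6, 0, 0, 0], [2.9, 1.4, -3.3, -0.75, 0, 0, 0], [4.6, 1.4, -3.3, -0.75, 0, 0, 0], [6.3, 1.4, -3.3, -0.75, 0, 0, 0]]]'

```text
t: 23.8
tcp_pos: [0.3403, 0.3268, 0.1363]
tool_rot: [0.08, 0.702, -0.08, 0.703]
force: [-0.0, 0.0, 0.1]
finger_gap: -0.003
```

>>> carry_out --commands '[[[1, 0, 0, 0, 0, 0, 0], [2, 0, 0, 0, 0, 0, 0], [2.6, 0, 0, 0, 0, 0, 0], [3.0, 0, 0, 0, 0, 0, 0], [3.0, 0, 0, 0, 0, 0, 0]]]'

```text
t: 24.3
tcp_pos: [0.3399, 0.326, 0.0611]
tool_rot: [0.079, 0.703, -0.081, 0.702]
force: [0.1, -0.2, -0.4]
finger_gap: 0.004
```

```bash
python3 - <<'E'
from h import *
snap('wrist','w31');snap('scene','s31')
goto([0.3398,0.3263,0.0445],77)
crop('s31',110,180,200,110,4,'c31')
E
```

```text
t 24.4 tcp [0.3406 0.3268 0.0624] ydir 77.01 down [ 6.0e-04 -1.6e-03 -1.0e+00] F [-0.7  0.6  0.1] gap 0.3
shift [ 0.714 -0.025 -0.026] turn [0.002 0.01  0.016] q6 [ 0.53  0.63  1.95 -0.    0.57 -0.81]
```

View pics/w31.png

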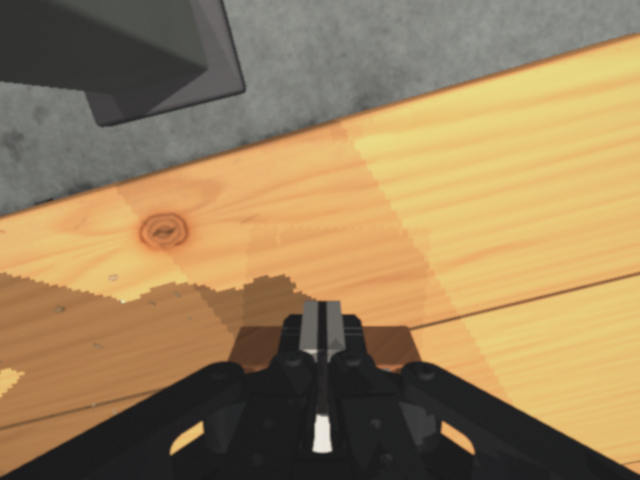

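View pics/c31.png

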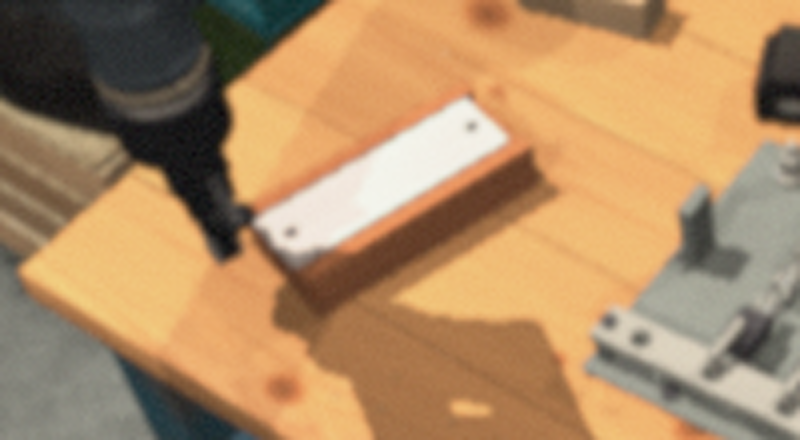

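>>> carry_out --commands '[[[0.4, -0.02, 0, 0, 0, 0, 0], [0.74, -0.02, 0, 0, 0, 0, 0], [0.74, -0.02, 0.2, 0, 0, 0, 0], [0.74, -0.02, 0.5, 0, 0, 0, 0], [0.74, -0.02, 0.7, 0, 0, 0, 0]]]'

```text
t: 24.9
tcp_pos: [0.3582, 0.3226, 0.0435]
tool_rot: [0.079, 0.702, -0.08, 0.703]
force: [-0.3, -0.2, 0.5]
finger_gap: -0.001
```

```bash
python3 - <<'E'
from h import *
snap('scene','s32')
goto([0.3398,0.3263,0.0445],77)
crop('s32',110,180,200,110,4,'c32')
E
```

```text
t 24.95 tcp [0.3592 0.3228 0.0437] ydir 77.02 down [ 2.4e-03 -7.0e-04 -1.0e+00] F [ 0.8  0.6 -1.4] gap -0.1
shift [-0.035 -0.037 -0.789] turn [0.003 0.029 0.002] q6 [ 0.5   0.67  1.93 -0.    0.54 -0.84]
```

View pics/c32.png

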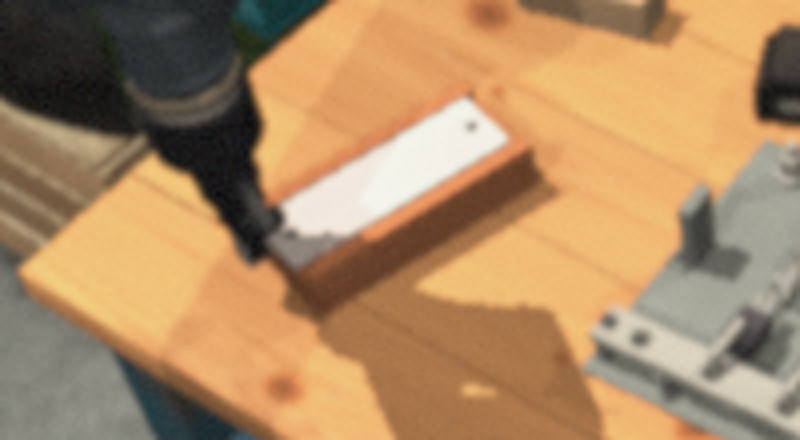

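>>> carry_out --commands '[[[-0.03, 0, 0.25, 0, 0, 0, 0], [-0.03, 0, 0.55, 0, 0, 0, 0], [-0.03, 0, 0.85, 0, 0, 0, 0], [-0.03, 0, 1.15, 0, 0, 0, 0], [-0.03, 0, 1.4, 0, 0, 0, 0]]]'

```text
t: 25.45
tcp_pos: [0.3916, 0.3145, 0.0442]
tool_rot: [0.079, 0.703, -0.08, 0.703]
force: [-0.5, -0.7, 1.6]
finger_gap: -0.001
```

```bash
python3 - <<'E'
from h import *
snap('scene','s33');snap('top','t33')
goto([0.3398,0.3263,0.0445],77)
crop('s33',110,180,200,110,4,'c33')
E
```

```text
t 25.55 tcp [0.3927 0.3147 0.0443] ydir 77.01 down [ 0.0019 -0.0011 -1.    ] F [-1.2 -0.7 -0.6] gap 0.3
shift [-0.014 -0.024 -2.166] turn [0.002 0.024 0.008] q6 [ 0.45  0.68  1.88 -0.    0.58 -0.89]
```

View pics/c33.png

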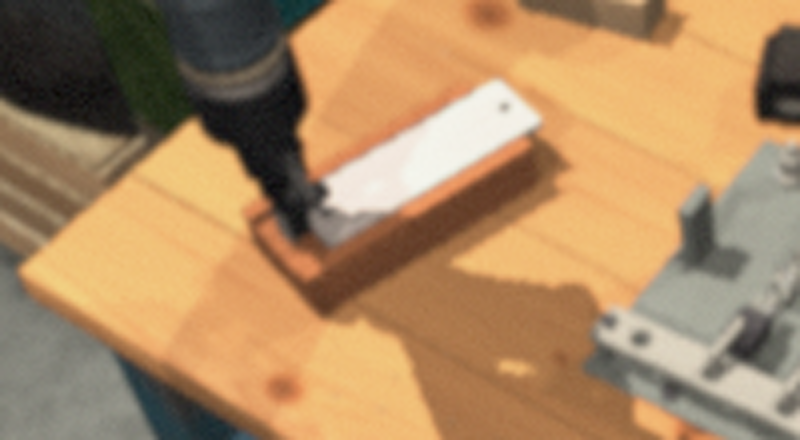

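>>> carry_out --commands '[[[-0.01, 0, 0.35, 0, 0, 0, 0], [-0.01, 0, 0.75, 0, 0, 0, 0], [-0.01, 0, 1.15, 0, 0, 0, 0], [-0.01, 0, 1.55, 0, 0, 0, 0], [-0.01, 0, 1.8, 0, 0, 0, 0]]]'

```text
t: 26.05
tcp_pos: [0.4365, 0.3044, 0.0445]
tool_rot: [0.079, 0.702, -0.08, 0.703]
force: [0.1, -0.3, -0.5]
finger_gap: 0.003
```

>>> carry_out --commands '[[[-0.01, 0, 0, 0, 0, 0, 0], [-0.01, 0, -0.3, 0, 0, 0, 0], [-1, 0, -0.5, 0, 0, 0, 0], [-2.5, 0, -0.5, 0, 0, 0, 0], [-4.2, 0, -0.5, 0, 0, 0, 0]]]'

```text
t: 26.55
tcp_pos: [0.4202, 0.3072, 0.1494]
tool_rot: [0.078, 0.704, -0.081, 0.701]
force: [-0.1, 1.3, -0.2]
finger_gap: -0.001
```

>>> carry_out --commands '[[[-1, 0, 0, 0, 0, 0, 40], [-2, 0, 0, 0, 0, 0, 60], [-3, 0, 0, 0, 0, 0, 85], [-4, 0, 0, 0, 0, 0, 85], [-4, 0, 0, 0, 0, 0, 85]]]'

```text
t: 27.05
tcp_pos: [0.4235, 0.3088, 0.2526]
tool_rot: [0.08, 0.701, -0.079, 0.705]
force: [0.4, 1.1, 0.1]
finger_gap: 0.847
```

```bash
python3 - <<'E'
from h import *
snap('scene','s34');snap('wrist','w34')
goto([0.3398,0.3263,0.0445],77)
crop('s34',110,160,200,130,4,'c34')
E
```

```text
t 27.15 tcp [0.4217 0.3078 0.2495] ydir 77.09 down [-1.0e-04 -1.9e-03 -1.0e+00] F [-0.  -0.1  0.5] gap 84.1
shift [ 8.199e+00  4.000e-03 -3.360e+00] turn [0.019 0.003 0.021] q6 [ 0.42  0.37  1.67 -0.    1.11 -0.93]
```

View pics/w34.png

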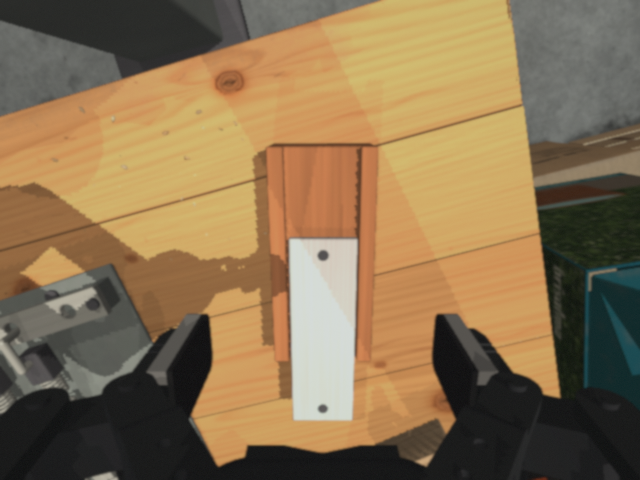

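View pics/c34.png

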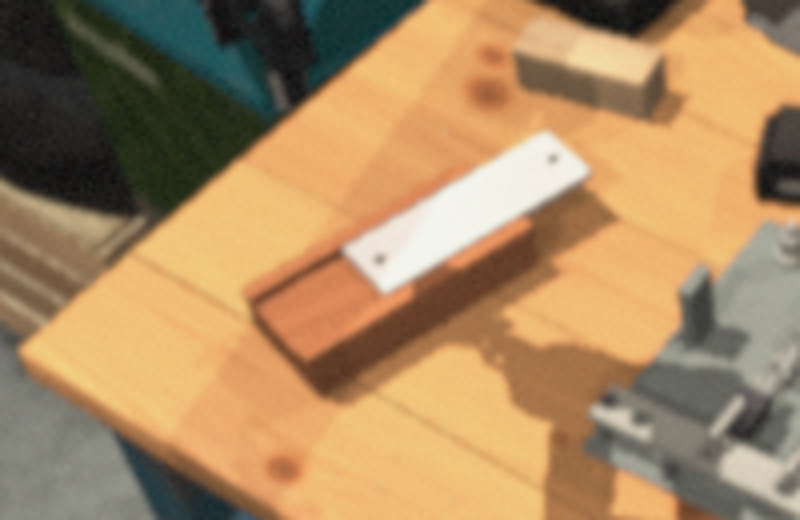

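```bash
python3 - <<'E'
from h import *
s=load('w34')
P={k:ray(s,*v,.048)[:2] for k,v in dict(hn=(323,255.5),hf=(323,408),nl=(288.5,239),nr=(357.5,238.5),fl=(293,420.5),fr=(354,420)).items()}
for k in P: print(k,P[k].round(4))
d=P['hf']-P['hn'];g=d/np.linalg.norm(d);print(np.degrees(np.arctan2(g[1],g[0])),np.linalg.norm(d))
c=(P['nl']+P['nr']+P['fl']+P['fr'])/4;c2=(P['hf']+P['hn'])/2;print(c,c2)
e=ray(s,280,361,.048)[:2],ray(s,365,361,.048)[:2]; print('rest end rel',[(x-c)@g for x in e])
t=c+.040*g; print('grip',t); goto([*t,.12],90+np.degrees(np.arctan2(g[1],g[0])))
E
```

```text
hn [0.4634 0.2995]
hf [0.619 0.264]
nl [0.442  0.2737]
nr [0.4549 0.3321]
fl [0.6268 0.2314]
fr [0.6399 0.2911]
-12.841753942082184 0.15957695008965975
[0.54090713 0.28207582] [0.54119018 0.2817607 ]
rest end rel [np.float64(0.026681569453183947), np.float64(0.026747101589739038)]
grip [0.57990663 0.27318545]
t 27.15 tcp [0.4217 0.3078 0.2495] ydir 77.09 down [-1.0e-04 -1.9e-03 -1.0e+00] F [-0.  -0.1  0.5] gap 84.1
shift [5.181 0.073 6.477] turn [-0.013  0.003  0.021] q6 [ 0.42  0.37  1.67 -0.    1.11 -0.93]
```

>>> carry_out --commands '[[[0, 0, 1.7, 0, 0, 0, 85], [1, 0, 3.4, 0, 0, 0, 85], [2, 0.04, 5.1, 0, 0, 0, 85], [3.2, 0.07, 6.4, 0, 0, 0, 85], [4.6, 0.07, 6.75, 0, 0, 0, 85]]]'

```text
t: 27.65
tcp_pos: [0.591, 0.2703, 0.1321]
tool_rot: [0.08, 0.702, -0.081, 0.703]
force: [-0.6, -0.5, 0.4]
finger_gap: 0.994
```

```bash
python3 - <<'E'
from h import *
snap('wrist','w35')
goto([.5877,.2714,.020],77.1)
E
```

```text
t 27.7 tcp [0.5861 0.2688 0.1249] ydir 76.91 down [-0.0109 -0.0053 -0.9999] F [ 0.2 -0.5 -3.1] gap 84.9
shift [4.195 0.146 0.078] turn [-0.037 -0.108  0.087] q6 [ 0.26  0.68  1.46 -0.    1.01 -1.08]
```

View pics/w35.png

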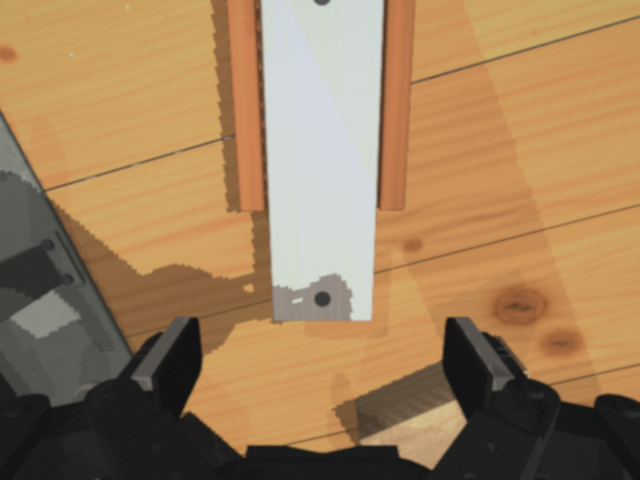

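```bash
python3 - <<'E'
from h import *
s=load('w35')
for p in [(450,364),(340,405),(360,440)]: print(ray(s,*p,.045).round(3),ray(s,*p,0).round(3))
e=[ray(s,*p,.048)[:2] for p in [(273,321),(371,320),(322,299)]];print(e)
E
```

```text
[0.683 0.332 0.045] [0.715 0.341 0.   ]
[0.697 0.257 0.045] [0.732 0.252 0.   ]
[0.728 0.265 0.045] [0.769 0.26  0.   ]
[array([0.6264757, 0.231087 ]), array([0.63918836, 0.2890492 ]), array([0.61899558, 0.2632929 ])]
```

>>> carry_out --commands '[[[0.5, 0.11, 0.05, 0, -0.1, 0.08, 85], [1.2, 0.11, 0.05, 0, -0.1, 0.08, 85], [1.9, 0.11, 0.05, 0, -0.1, 0.08, 85], [2.2, 0.11, 0.05, 0, -0.1, 0.08, 85], [2.2, 0.11, 0.05, 0, -0.1, 0.08, 85]]]'

```text
t: 28.2
tcp_pos: [0.5871, 0.2735, 0.0778]
tool_rot: [0.08, 0.701, -0.079, 0.704]
force: [-0.2, 0.0, -1.1]
finger_gap: 0.99
```

```bash
python3 - <<'E'
from h import *
snap('wrist','w36')
goto([.587,.2705,.020],77.1)
E
```

```text
t 28.25 tcp [0.5882 0.2738 0.0789] ydir 77.08 down [ 0.0077  0.0024 -1.    ] F [ 0.5 -0.1 -0.7] gap 85.3
shift [ 2.356 -0.148 -0.035] turn [-0.004  0.08  -0.046] q6 [ 0.26  0.74  1.49  0.    0.9  -1.08]
```

View pics/w36.png

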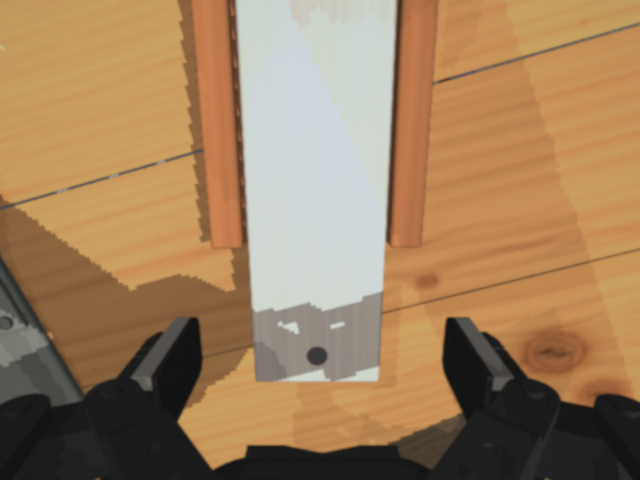

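>>> carry_out --commands '[[[0.6, -0.1, -0.03, 0, 0.06, -0.04, 85], [1.2, -0.11, -0.03, 0, 0.06, -0.04, 85], [1.8, -0.11, -0.03, 0, 0.06, -0.04, 85], [2.3, -0.11, -0.03, 0, 0.06, -0.04, 85], [2.3, -0.11, -0.03, 0, 0.06, -0.04, 85]]]'

```text
t: 28.75
tcp_pos: [0.5868, 0.2708, 0.0191]
tool_rot: [0.08, 0.703, -0.08, 0.702]
force: [-0.2, 0.1, 1.0]
finger_gap: 0.993
```

>>> carry_out --commands '[[[0, 0, 0, 0, 0, 0, 65], [0, 0, 0, 0, 0, 0, 50], [0, 0, 0, 0, 0, 0, 45], [0, 0, 0, 0, 0, 0, 45], [0, 0, 0, 0, 0, 0, 45]]]' --force 110

```text
t: 29.25
tcp_pos: [0.5891, 0.2715, 0.0229]
tool_rot: [0.08, 0.701, -0.079, 0.704]
force: [-1.0, -0.9, 4.7]
finger_gap: 0.674
```

```bash
python3 - <<'E'
from h import *
snap('wrist','w37');snap('scene','s37')
goto([.587,.2705,.020],77.1)
E
```

```text
t 29.35 tcp [0.5892 0.2715 0.0229] ydir 77.06 down [ 0.0055  0.001  -1.    ] F [ 0.8 -1.1  5.2] gap 57.4
shift [ 0.115 -0.059 -0.075] turn [-0.009  0.058 -0.025] q6 [ 0.26  0.83  1.51 -0.    0.8  -1.08]
```

View pics/w37.png

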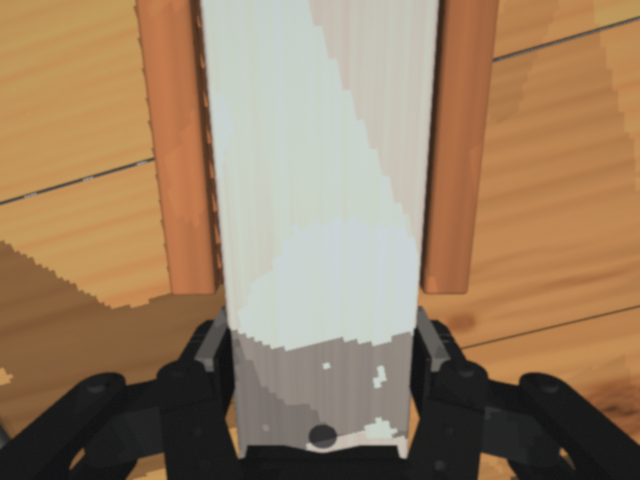

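>>> carry_out --commands '[[[-0.3, 0, 0, 0, 0, 0, 45], [-0.8, 0, 0, 0, 0, 0, 45], [-1.5, 0, 0, 0, 0, 0, 45], [-2.5, 0, 0, 0, 0, 0, 45], [-3.5, 0, 0, 0, 0, 0, 45]]]'

```text
t: 29.85
tcp_pos: [0.5879, 0.2713, 0.1104]
tool_rot: [0.08, 0.701, -0.079, 0.704]
force: [0.1, -0.6, -0.3]
finger_gap: 0.674
```

```bash
python3 - <<'E'
from h import *
snap('wrist','w38');snap('scene','s38')
goto([.587,.2705,.020],77.1)
crop('w29',220,165,215,250,3.5,'c29a')
crop('s38',150,100,200,150,4,'c38')
E
```

```text
t 29.95 tcp [0.591  0.2722 0.1138] ydir 77.07 down [ 0.0124  0.003  -0.9999] F [ 0.5 -0.6 -0.7] gap 57.5
shift [ 3.749 -0.125 -0.184] turn [-0.007  0.131 -0.065] q6 [ 0.26  0.7   1.47 -0.    0.96 -1.08]
```

View pics/w38.png

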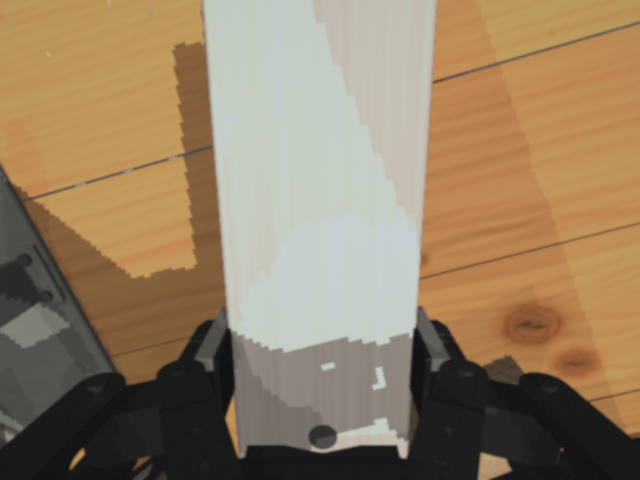

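View pics/c38.png

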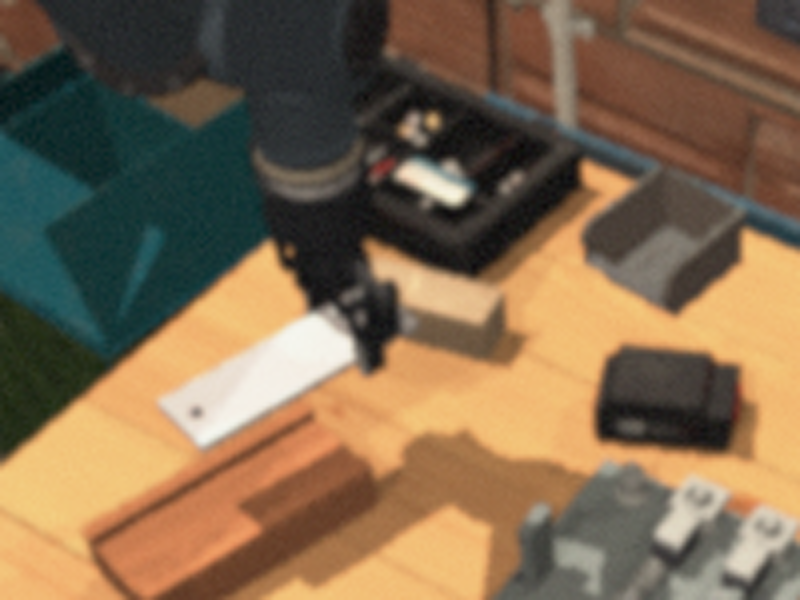

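View pics/c29a.png

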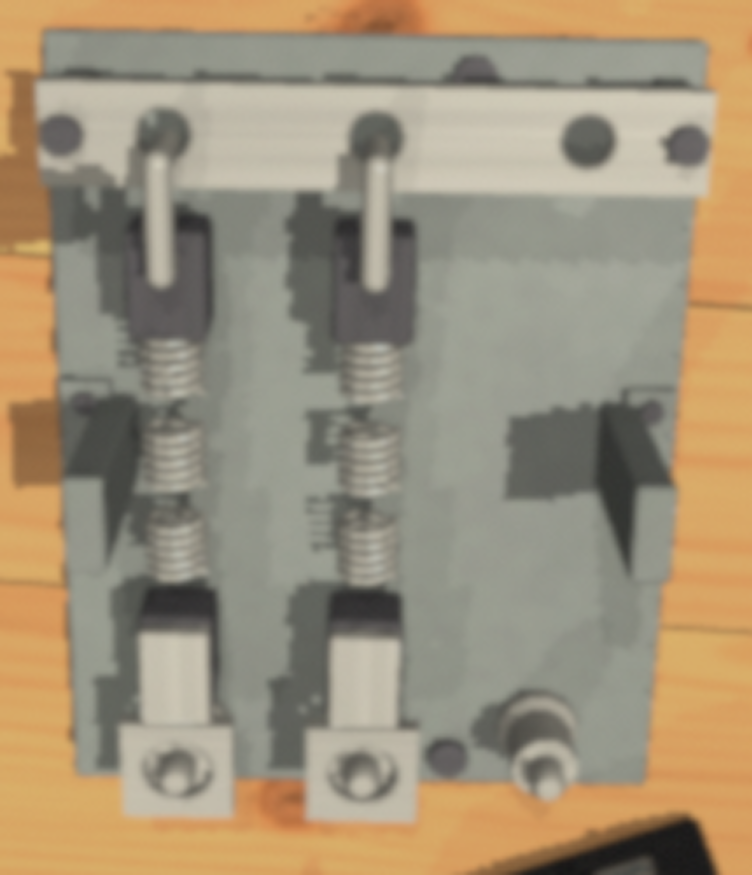

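```bash
python3 - <<'E'
from fr import *
s=load('w29')
f=lambda u,v:(220+(u+.5)/3.5-.5,165+(v+.5)/3.5-.5)
L=ray(s,*f(89,524),.072);Rr=ray(s,*f(653,532),.072);m=(L+Rr)/2
print(L,Rr,m,np.linalg.norm(L-Rr),np.degrees(np.arctan2(*(Rr-L)[1::-1])))
obs=[(s,*f(u,v),X,Y,Z) for u,v,X,Y,Z in [(588,140,-.105,.06,.038),(60,135,-.105,-.088,.038),(688,145,-.105,.088,.038),(89,524,0,-.08,.072),(653,532,0,.08,.072),(547,784,.105,.06,.0425),(43,32,-.13,-.1,.006),(705,42,-.13,.1,.006)]]
x,r=fitframe(obs);print(x,np.degrees(x[2]),r.round(1).tolist())
s=load('w38'); z=.1138+.017+.008
for p in [(323,437),(207,20),(433,20),(240,450),(408,450)]: print(ray(s,*p,z).round(4))
T,Q,_=rd(); M=Q.as_matrix();print(T, M[:,2])
for p in [(323,437),(320,20),(324,450)]:
    d=ray(s,*p,z)-T; print('tool y,z of pt',M[:,1]@d,M[:,2]@d)
E
```

```text
[ 0.58506874 -0.07564269  0.072     ] [0.56847106 0.08160464 0.072     ] [0.5767699  0.00298097 0.072     ] 0.1581208616033127 96.02533857655042
[0.57772361 0.00252009 0.10583642] 6.063980349062442 [[-0.2, 0.4], [0.6, -0.4], [-0.4, -0.7], [-1.5, 0.9], [0.3, 0.8], [0.9, 1.1], [-1.1, -0.7], [1.5, -0.8]]
[0.6149 0.265  0.1388]
[0.486  0.2652 0.1388]
[0.4985 0.3194 0.1388]
[0.6138 0.2363 0.1388]
[0.6267 0.2919 0.1388]
[0.59103285 0.27224292 0.11379776] [ 0.97454778 -0.22389041  0.01138869]
tool y,z of pt -0.0015863511925659783 0.0251921095081138
tool y,z of pt -0.002425809672421316 -0.10046880901081241
tool y,z of pt -0.0012421415961135032 0.030596255554067683
```

```bash
python3 - <<'E'
from h import *
goto([.5845,-.0478,.15],6)
E
```

```text
t 29.95 tcp [0.591  0.2722 0.1138] ydir 77.07 down [ 0.0124  0.003  -0.9999] F [ 0.5 -0.6 -0.7] gap 57.5
shift [ -1.49  -12.527   2.628] turn [14.212  0.073 -0.138] q6 [ 0.26  0.7   1.47 -0.    0.96 -1.08]
```

>>> carry_out --commands '[[[-0.5, -1, 0.2, 1.2, 0, 0, 45], [-1, -2.2, 0.5, 2.6, 0, 0, 45], [-1.5, -3.5, 0.7, 4, 0, 0, 45], [-1.5, -4.8, 1.0, 5.4, 0, 0, 45], [-1.5, -6, 1.3, 6.8, 0.05, 0, 45]]]'

```text
t: 30.45
tcp_pos: [0.5855, 0.1166, 0.1467]
tool_rot: [0.284, 0.648, -0.282, 0.647]
force: [0.5, -0.3, -1.4]
finger_gap: 0.674
```

```bash
python3 - <<'E'
from h import *
goto([.5845,-.0478,.15],6)
E
```

```text
t 30.45 tcp [0.5855 0.1166 0.1467] ydir 42.78 down [-3.0e-04  2.8e-03 -1.0e+00] F [ 0.5 -0.3 -1.4] gap 57.6
shift [-0.152 -4.495  4.799] turn [ 7.356 -0.031 -0.01 ] q6 [ 0.01  0.6   1.58  0.    0.96 -0.74]
```

>>> carry_out --commands '[[[0, -0.9, 0.9, 1.4, 0, 0, 45], [0, -1.8, 1.9, 2.8, 0, 0, 45], [0, -2.8, 2.9, 4.2, 0, 0, 45], [-0.1, -3.7, 3.9, 5.6, 0, 0, 45], [-0.1, -4.4, 4.7, 7.0, 0, 0, 45]]]'

```text
t: 30.95
tcp_pos: [0.5855, -0.045, 0.1483]
tool_rot: [0.466, 0.533, -0.465, 0.532]
force: [0.8, 0.9, -2.2]
finger_gap: 0.673
```

>>> carry_out --commands '[[[0, 0, 0, 0.1, 0, 0, 45], [0, 0, 0, 0.1, 0, 0, 45], [0, 0, 0, 0.1, 0, 0, 45], [0, 0, 0, 0.1, 0, 0, 45], [0, 0, 0, 0.1, 0, 0, 45]]]'

```text
t: 31.45
tcp_pos: [0.5858, -0.042, 0.1488]
tool_rot: [0.466, 0.533, -0.465, 0.532]
force: [0.1, -0.5, -0.9]
finger_gap: 0.674
```

```bash
python3 - <<'E'
from h import *
snap('wrist','w40');snap('scene','s40');snap('top','t40')
goto([.5845,-.0478,.08],6)
crop('s40',200,120,180,150,4,'c40')
E
```

```text
t 31.6 tcp [ 0.586  -0.0425  0.1489] ydir 7.63 down [ 3.0e-04  2.9e-03 -1.0e+00] F [-0.1  0.2 -1. ] gap 57.5
shift [ 2.754 -0.089  0.211] turn [ 0.325 -0.032 -0.007] q6 [-0.26  0.58  1.61  0.    0.95 -0.4 ]
```

View pics/w40.png

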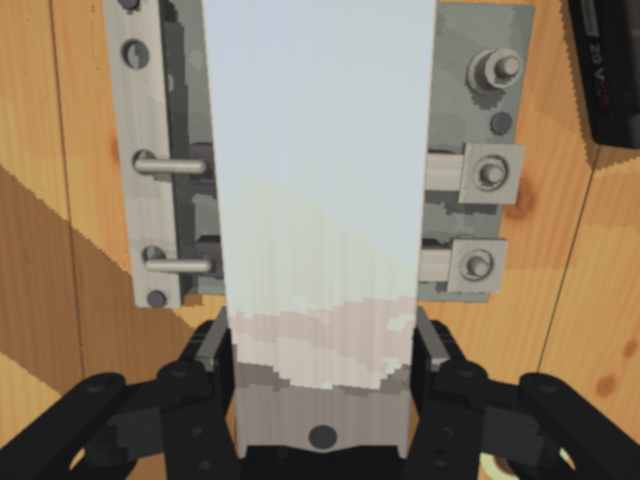

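View pics/c40.png

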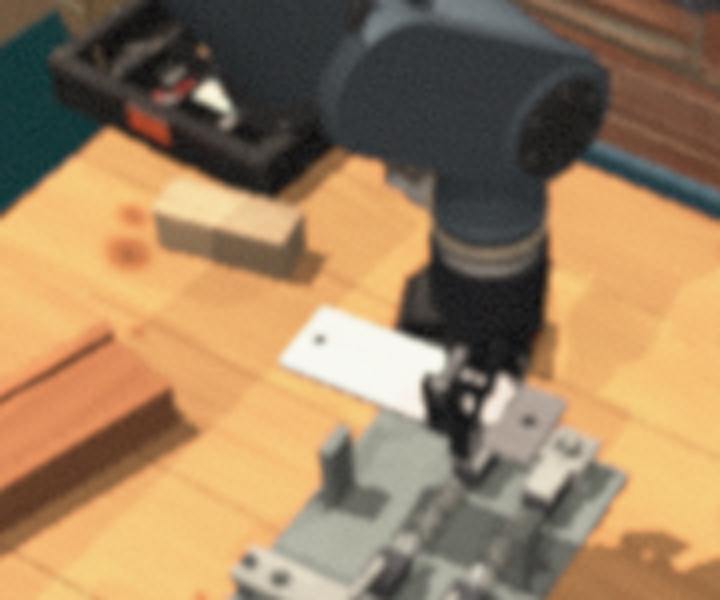

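```bash
python3 - <<'E'
from h import *
s=load('s40')
for z in (.168,.174):
    a=ray(s,200+320.5/4-.5,120+339.5/4-.5,z);b=ray(s,200+528.5/4-.5,120+421.5/4-.5,z)
    print(a,b,np.linalg.norm(a-b),(a+b)/2,np.degrees(np.arctan2(*(a-b)[1::-1])))
T,Q,_=rd();M=Q.as_matrix();d=(a+b)/2-T;print(M.T@d)
E
```

```text
[0.5738888  0.08911141 0.168     ] [ 0.59513063 -0.07041409  0.168     ] 0.16093352451656237 [0.58450971 0.00934866 0.168     ] 97.58468058482664
[0.56956233 0.08515998 0.174     ] [ 0.59066638 -0.07333072  0.174     ] 0.15988960252530382 [0.58011435 0.00591463 0.174     ] 97.58468058482661
[-0.02498397  0.00061189 -0.04880834]
```

```bash
python3 - <<'E'
from h import *
goto([.5824,-.0471,.08],6.0)
E
```

```text
t 31.6 tcp [ 0.586  -0.0425  0.1489] ydir 7.63 down [ 3.0e-04  2.9e-03 -1.0e+00] F [-0.1  0.2 -1. ] gap 57.5
shift [ 2.755 -0.169  0.172] turn [ 0.325 -0.032 -0.007] q6 [-0.26  0.58  1.61  0.    0.95 -0.4 ]
```

>>> carry_out --commands '[[[0.5, -0.16, 0.17, 0.32, -0.03, 0, 45], [1.1, -0.16, 0.17, 0.32, -0.03, 0, 45], [1.8, -0.16, 0.17, 0.32, -0.03, 0, 45], [2.5, -0.16, 0.17, 0.32, -0.03, 0, 45], [2.75, -0.16, 0.17, 0.32, -0.03, 0, 45]]]'

```text
t: 32.1
tcp_pos: [0.5816, -0.0472, 0.0786]
tool_rot: [0.473, 0.526, -0.474, 0.525]
force: [-1.5, -0.1, -1.3]
finger_gap: 0.673
```

```bash
python3 - <<'E'
from h import *
s=snap('scene','s41');snap('top','t41')
goto([.5824,-.0471,.055],6)
crop('s41',230,150,120,120,6,'c41')
E
```

```text
t 32.2 tcp [ 0.582  -0.0474  0.0793] ydir 5.97 down [-1.4e-03  8.0e-04 -1.0e+00] F [-0.1 -0.8 -1.6] gap 57.3
shift [ 0.972  0.017 -0.009] turn [-0.006 -0.011  0.015] q6 [-0.27  0.68  1.66  0.    0.8  -0.38]
```

View pics/c41.png

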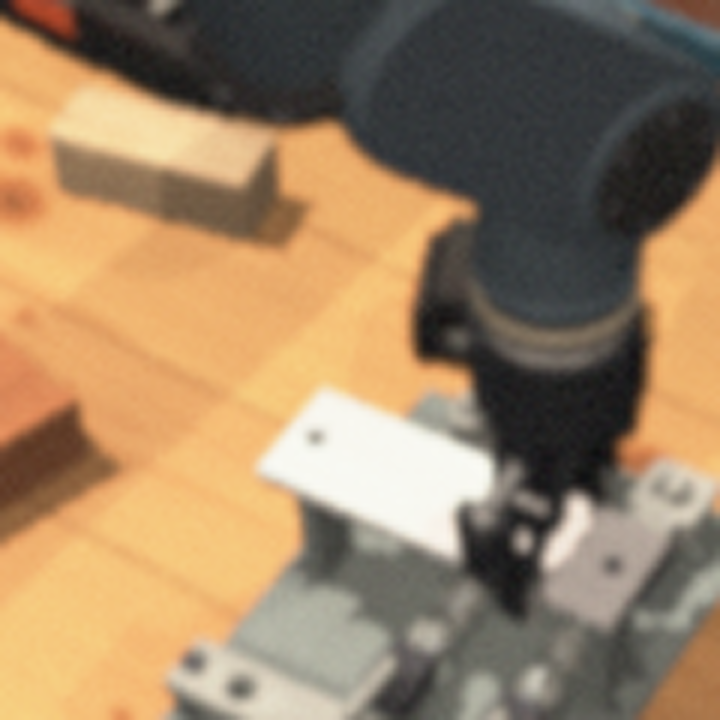

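>>> carry_out --commands '[[[0.25, 0, 0, 0, 0, 0, 45], [0.5, 0, 0, 0, 0, 0, 45], [0.7, 0, 0, 0, 0, 0, 45], [0.85, 0, 0, 0, 0, 0, 45], [0.92, 0, 0, 0, 0, 0, 45]]]'

```text
t: 32.7
tcp_pos: [0.5825, -0.0476, 0.0567]
tool_rot: [0.473, 0.525, -0.473, 0.525]
force: [0.0, 0.8, -1.4]
finger_gap: 0.674
```

```bash
python3 - <<'E'
from h import *
s=snap('scene','s42')
goto([.5824,-.0471,.055],6)
crop('s42',250,180,100,100,6,'c42')
E
```

```text
t 32.75 tcp [ 0.5824 -0.0476  0.0566] ydir 5.95 down [-0.e+00  4.e-04 -1.e+00] F [ 0.8  0.5 -1.7] gap 57.2
shift [ 0.065  0.002 -0.021] turn [-0.01  -0.005 -0.   ] q6 [-0.27  0.72  1.66  0.    0.76 -0.38]
```

View pics/c42.png

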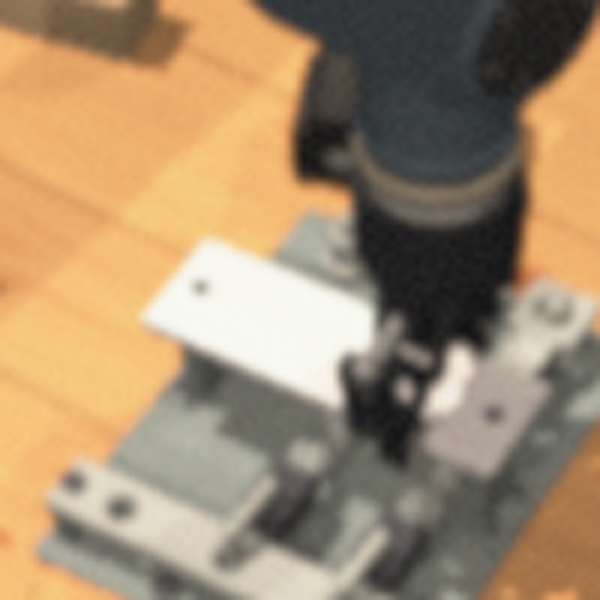

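No contact yet; go down slowly a few mm.

>>> carry_out --commands '[[[0.04, 0, 0, 0, 0, 0, 45], [0.08, 0, 0, 0, 0, 0, 45], [0.1, 0, 0, 0, 0, 0, 45], [0.12, 0, 0, 0, 0, 0, 45], [0.14, 0, 0, 0, 0, 0, 45]]]'

```text
t: 33.25
tcp_pos: [0.5829, -0.0477, 0.0551]
tool_rot: [0.474, 0.525, -0.473, 0.526]
force: [-3.5, -0.1, 12.5]
finger_gap: 0.678
```

```bash
python3 - <<'E'
from h import *
s=snap('scene','s43')
goto([.5824,-.0471,.055],6)
for z in (.078,.08,):
  pass
crop('s43',250,180,100,100,6,'c43')
E
```

```text
t 33.3 tcp [ 0.5828 -0.0477  0.0552] ydir 5.97 down [ 1.5e-03 -1.0e-04 -1.0e+00] F [-1.7  0.6  8.2] gap 57.8
shift [ 0.006 -0.015 -0.026] turn [-0.007  0.003 -0.017] q6 [-0.27  0.72  1.67  0.    0.75 -0.38]
```

>>> carry_out --commands '[[[0, 0, 0, 0, 0, 0, 64], [0, 0, 0, 0, 0, 0, 74], [0, 0, 0, 0, 0, 0, 80], [0, 0, 0, 0, 0, 0, 80], [0, 0, 0, 0, 0, 0, 80]]]'

```text
t: 33.8
tcp_pos: [0.5826, -0.0477, 0.0534]
tool_rot: [0.474, 0.525, -0.473, 0.525]
force: [-0.2, -0.2, -0.1]
finger_gap: 0.934
```

>>> carry_out --commands '[[[-0.3, 0, 0, 0, 0, 0, 80], [-1, 0, 0, 0, 0, 0, 80], [-2.5, 0, 0, 0, 0, 0, 80], [-4, 0, 0, 0, 0, 0, 80], [-5.5, 0, 0, 0, 0, 0, 80]]]'

```text
t: 34.3
tcp_pos: [0.5823, -0.0476, 0.1928]
tool_rot: [0.474, 0.525, -0.473, 0.525]
force: [1.0, 0.9, 0.2]
finger_gap: 0.938
```

>>> carry_out --commands '[[[-1, 0, 1, 0, 0, 0, 80], [-2, 0, 2.5, 0, 0, 0, 80], [-3, 0, 4, 0, 0, 0, 80], [-4, 0, 5.5, 0, 0, 0, 80], [-4, 0, 7, 0, 0, 0, 80]]]'

```text
t: 34.8
tcp_pos: [0.6026, -0.2241, 0.2964]
tool_rot: [0.474, 0.522, -0.472, 0.529]
force: [-0.1, 0.8, 0.3]
finger_gap: 0.942
```

```bash
python3 - <<'E'
from h import *
s=snap('scene','s44');snap('wrist','w44');snap('top','t44')
goto([.5824,-.0471,.055],6)
crop('s44',230,170,130,110,6,'c44')
E
```

```text
t 34.95 tcp [ 0.6005 -0.2242  0.2917] ydir 5.75 down [ 1.6e-03 -5.0e-04 -1.0e+00] F [-0.3  0.4  0. ] gap 79.9
shift [ 9.462 -0.025 -7.129] turn [-0.05   0.008 -0.018] q6 [-0.53  0.49  1.32  0.    1.33 -0.63]
```

View pics/c44.png

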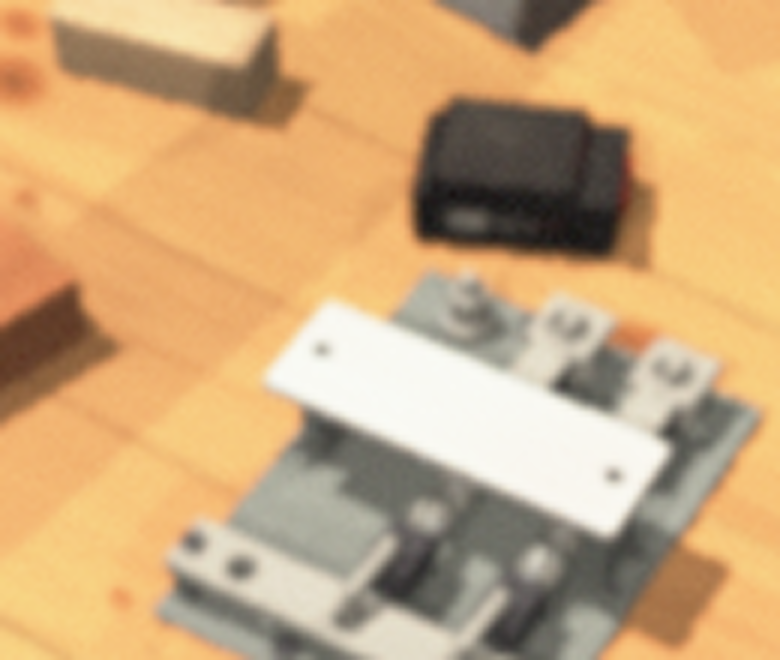

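View pics/w44.png

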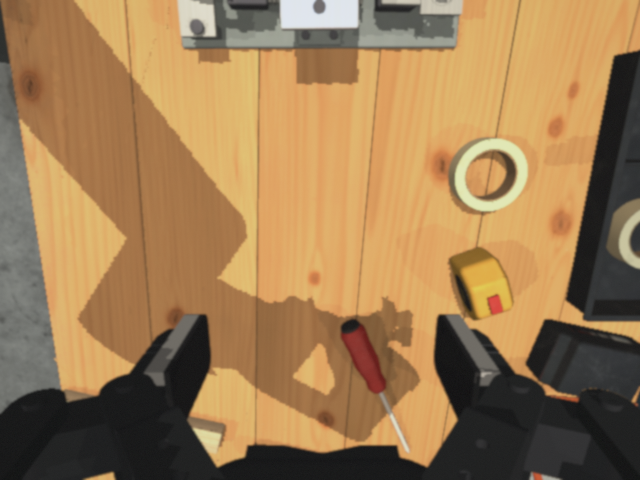

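Guard lies on both uprights. Check its centre and angle from scene and top images, relative to the frame.

```bash
python3 - <<'E'
from h import *
s=load('s44')
f=lambda u,v:(230+(u+.5)/6-.5,170+(v+.5)/6-.5)
a=ray(s,*f(321,348),.08);b=ray(s,*f(614,474),.08);m=(a+b)/2
C=[ray(s,*f(*p),.08) for p in [(332,298),(265,380),(612,538),(670,455)]]
print('holes',m,np.degrees(np.arctan2(*(a-b)[1::-1])),np.linalg.norm(a-b),'corners',np.mean(C,0))
t=load('t44')
hsv=cv2.cvtColor(t['image'],cv2.COLOR_RGB2HSV);M=((hsv[...,1]<40)&(hsv[...,2]>215)).astype(np.uint8);w=np.zeros_like(M);w[190:310,260:370]=M[190:310,260:370]
c=max(cv2.findContours(w,0,2)[0],key=cv2.contourArea);r=cv2.minAreaRect(c);print(r,ray(t,*r[0],.08))
box=cv2.boxPoints(r);print([ray(t,*map(float,p),.08).round(3) for p in box])
print('bench objs h1 in s44', [ (proj(s,p)-[230,170])*6 for p in [(.4728,-.0083,.038)]])
crop('t44',255,180,120,130,5,'ct44')
E
```

```text
holes [0.57923373 0.00115275 0.08      ] 96.46978891394438 0.16024451930604483 corners [ 0.57683306 -0.00144524  0.08      ]
((311.8435363769531, 245.89288330078125), (22.7065486907959, 72.6861572265625), 82.76307678222656) [0.57518841 0.00131985 0.08      ]
[array([0.595, 0.099, 0.08 ]), array([ 0.616, -0.09 ,  0.08 ]), array([ 0.556, -0.096,  0.08 ]), array([0.535, 0.091, 0.08 ])]
bench objs h1 in s44 [array([344.44873059, 617.12910489])]
```

View pics/ct44.png

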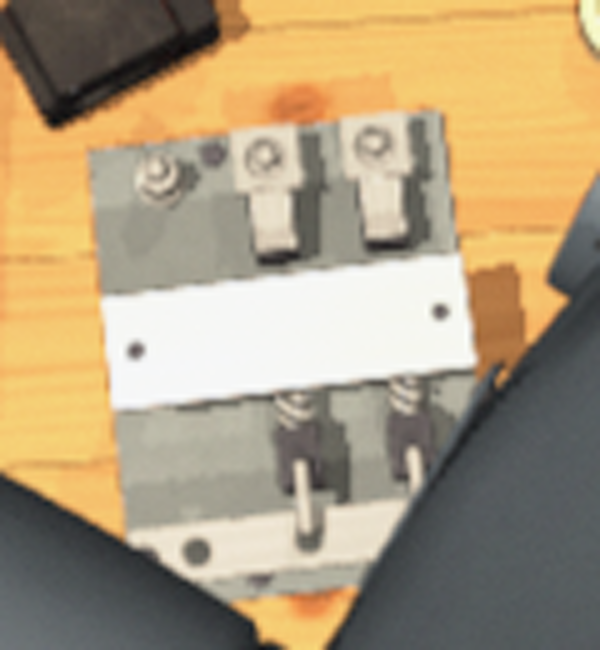

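```bash
python3 - <<'E'
from h import *
print(manip.sense()['t'],manip.sense()['qd'].round(3)); print(manip.sign_off())
E
```

```text
34.95 [ 0.047 -0.002  0.053  0.021  0.009  0.007]
the job is handed in; nothing more can be done
None
```

I fitted both springs to the frame, laid the guard plate across the two uprights, and handed the job in at 34.95 s of robot time. The sign-off gives no verdict.

- **Springs:** only two were on the bench. One went to hole_1/post_1 and the other to hole_2/post_2. Each hook took the spring force as I stretched it (about 9–13 N), and each eye came down onto its post's shoulder. Pictures taken after release show both eyes round their pins and both hooks in their holes; in the last views the arm hides the bar end of the hole_2 spring, so its hook was last seen seated before the guard went on.
- **Guard:** I slid it about 75 mm out of its rest, gripped it across the overhang and set it on the uprights. The last scene and top images put its centre about 2–5 mm from the middle and its angle about 0.5° off square. It looks flat, with the gripper clear.
- **Other items:** the battery, tape and pine block were never touched, by the force readings and pictures.
- **Disagreements:**
    - The two camera views differ by about 4 mm on the guard's centre, within the 15 mm tolerance.
    - The grip opening read about 2.5 mm less than each part's stated width, with no effect on the holds.
    - The arm still showed slight residual joint motion (about 0.05 rad/s) when I handed in, well away from the parts.

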